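# Restock the bottle rail and clamp its retainer

## Task

Restock the bottle rail before the machines spin again: swing the black cam lever up to free the sliding retainer, and put the pump bottle and the short screw-lid tub in each other's places, so that the pump bottle stands against the fixed end plate with the tub next to it. Stand every refill bottle that is on the shelf upright in the same line after the tub, slide the retainer up so that the whole row stands closed up without gaps between end plate and retainer, and only then press the cam lever right down again to clamp it. Leave the mug of scrapers and the grout brush where they are.

Things in the scene. Friction and masses are not known exactly. Their poses are not given: they have to be found in the camera images.
- bay: Bottle rail fixed to the shelf: zinc base sheet, 3 mm thick, from x = -0.047 to 0.083, on which the row stands. Origin on the shelf surface on the row's centre line; y runs along the row, away from the end plate; x points across the row to the guide rail, which is 24 mm wide, 36 mm high and lies at x = 0.050 to 0.074. The front (-x) side is open.
- end_plate (a point): Middle of the inner face of the fixed end plate (84 mm wide, 120 mm high), on the row's centre line at the bay's y = -0.200, 60 mm above the shelf.
- retainer (a joint): Slide of the light grey retainer along the guide rail, m, 0 to 0.29, growing away from the end plate; clear space between end plate and retainer = 0.120 + this value. About 4 N of friction when free; clamped by the cam while the lever is down.
- retainer_face (a point): Middle of the retainer's inner face (the side towards the row), 50 mm above the shelf; axes as the bay's. The upright plate is 84 mm wide, 6 mm thick, its top 95 mm above the shelf.
- rib (a point): The retainer's stiffening rib, on the side away from the row: an upright web 10 mm thick (across the bay's x), 80 mm long (along y, 6 to 86 mm from the inner face), its top 80 mm above the shelf. This point: mid-thickness, 66 mm from the inner face, 60 mm above the shelf. It can be pinched across x to slide the retainer.
- lever (a joint): Angle of the cam lever, rad: 0 = right down (clamped; it points along the bay's +y, away from the row, rising 15 degrees), 1.5 = fully up (free; just past upright). Its eccentric clamps the rail below about 0.6 rad and is quite free above 0.8; pressing it down takes a few N at the grip; it stays where it is left.
- lever_pivot (a point): Pivot of the cam lever, which moves with the retainer, 52 mm above the shelf over the guide rail; the lever turns about the bay's x axis here.
- lever_grip (a point): Middle of the lever's black round grip, 64 mm from the pivot; the grip is 16 mm thick and reaches from 32 to 90 mm from the pivot. It can be pinched across the bay's x and turns between the fingers.
- pump_c (a point): White pump bottle with its press button locked down: round, 60 mm across up to 124 mm, collar 32 mm across from 134 mm, short spout along its own x axis reaching 30 mm from the bottle's axis, 160 mm high in all. Point on its axis, 80 mm above its underside, z axis up. About 0.4 kg, most of it in the lowest third. It starts second in the row, next to the retainer.
- tub_c (a point): Short round tub with a screw lid, 64 mm across, 95 mm high. Point at its centre, 47.5 mm above its underside, z axis up. About 0.4 kg. It starts first in the row, by the end plate.
- refill1_c (a point): Refill bottle: square white bottle 56 x 56 mm up to 118 mm, with a grey screw cap 32 mm across, 144 mm high in all. Point on its axis, 72 mm above its underside; x and y axes square to its faces. About 0.4 kg, mostly low down. One to three of these alike stand on the shelf in front of and beside the rail.
- refill2_c (a point): Second refill bottle, alike.
- refill3_c (a point): Third refill bottle, alike.
- mug: Bystander: ceramic mug of plastic scrapers, 80 mm across with a handle, about 155 mm high with the scrapers. Origin under its centre.
- brush: Bystander: long-handled yellow grout brush, 290 mm long, lying on the shelf. Origin under its middle, x along the handle towards the head.
There are look-alikes about, which are no part of the job. What is shaped like the part that bears refill3_c but blue is not meant.

How it is judged:
By the outcome, as a careful person would: the job done as asked, in the order asked, and still so for the second after the job is handed in, with the robot touching nothing.
Of refill1, refill2, refill3 only 1 to 3 are there at a start; the rules pass over those that are not, and their reading is None.
At some moment in a run one of tub, pump, refill1, refill2, refill3 may be knocked a few centimetres aside while the robot is not near it.
Once in a run the grip may slacken for a moment while it holds something.
It also fails if it takes over 210 s, if anything falls off the work surface, if the arm or the gripper's body presses on something with over 40 N, if the wrist force passes 120 N, or if a joint passes its speed limit or range.

## Robot

A 6-joint arm with a two-finger parallel gripper is mounted at the origin on the work surface. World frame = base frame: x ahead of the robot, y to its left, z up, the work surface at z = 0. Lengths are in m, angles in rad, forces in N, time in s.
With the tool pointing down it reaches from about 0.35 to 0.775 m from the base axis. Payload 7.3 kg.
Tool frame: the origin (TCP) lies between the finger pads; the fingertips stand 14 mm ahead of it and the grasp point (between the pads) lies 5 mm behind it; z points along the fingers, y is the direction in which the jaws open and shut (so a half turn about z gives the same grasp; the last joint's range is limited). The gripper opens to 92 mm and grips with 3 to 60 N. Pads are 19 mm wide; open, the fingers measure 130 mm over their backs; the gripper's body (75 mm by 190 mm) begins 47 mm behind the grasp point.
Start: joints at [1.162, 0.342, 1.524, -0, 1.275, -0.146], TCP at [0.136, 0.507, 0.241] pointing down, gripper open.
Joint ranges: [-2.53, 2.53], [-0.77, 2.02], [0.04, 2.7], [-1, 4.14], [0.28, 2.66], [-3.11, 3.11]. Speed limits (rad/s): [2.57, 2.57, 3.14, 3.14, 3.14, 3.14].

## Interface

Orientations are given as [roll, pitch, yaw] about the fixed x, y, z axes, in that order (R = Rz(yaw) Ry(pitch) Rx(roll)).
In Python, from cell import robot gives the robot as it stands.
- The arm moves only by the shell command python3 -m creep 'ROWS' [FORCE]. ROWS is JSON, a list that holds one entry, the list of rows, each a list of 7 numbers: the shift along the tool's x, y, z in cm, then the turn, a rotation vector about the tool's x, y, z in degrees, then the gripper command: -1 is shut, 1 is fully open, values between are in proportion. In form: [[[tx, ty, tz, wx, wy, wz, gripper], ...]]. A call has 1 to 8 rows; each row is the pose to reach, as a shift and turn from the pose measured when the call began, along the tool's axes at that moment; what a row does not reach only later rows make up. A row lasts 1/10 s, in which the tool goes at most 50 mm and 8.59 degrees, less where a joint would pass 70% of its speed; a pose out of reach is approached as far as the arm can. A call with a gripper value outside its range is refused whole. The fingers move at their own pace and stop on an object; FORCE is the grip in N (left out, the last holds). Time passes only in rows, so rows that repeat a pose let the fingers close. It gives the time, the measured TCP pose, the force and the opening at its end, in the units of the state.
- robot.observe(): the state, without advancing time (a new reading comes with each control period).
- robot.read_camera(name): name is "scene" or "top" or "wrist"; returns the picture (400x640x3 uint8, red, green, blue); there is no depth.
- robot.camera_params(name): a dict with "camera_matrix" (3x3 intrinsics, pixels), "R" (3x3) and "t" (3): a world point X has camera coordinates R X + t. Camera axes: x right, y down, z forward; pixel columns grow to the right and rows downward; lengths in m; the calibration is good to about 2 mm. The wrist camera is an equidistant fisheye: a pixel r from the principal point sees the ray r / f radians off the axis. A picture is of the moment at which its call begins: read the wrist's pose just before it. camera_params takes no time and is no camera call; for the wrist camera it gives the pose at the moment of the call.
- robot.hand_in(): hands the job in, once; it reports no verdict.
Trained networks look in the newest picture that a camera, given by its name, has taken for a name from the list of things; names that differ only in an ending like _2 or _b are one class to them, and where a whole thing is asked for, a point or a joint stands for the part that bears it (a point fixed in the world has none). Each returns a list of dicts, best first, with "score" (0 to 1); they miss things now and then, are a little off and sometimes report something else, mostly with a low value. They report only what shows in the picture. A call takes as long as a camera call. They do not tell look-alikes from the thing itself.
- robot.look_for(camera, label): "centre" ([x, y, z] in m, in the coordinates of the camera as it stood for that picture, good to about 4 mm: the middle of the surface that is visible of it).
- robot.masks_of(camera, label): "mask" (400x640 bool, what is visible of it).
The state is a dict: "time": time; "qpos": joint angles; "qvel": joint speeds; "joint_efforts": joint torques, N m; "tool_pos": TCP position; "tool_rot": TCP orientation; "contact_force": force on the tool from outside, world axes, zero at the start; "torque": the same for the moment, N m; "opening": finger opening in m.
Only numpy, scipy, OpenCV 4.12 (cv2) and the standard library are available. Lean on these libraries where they do the work, as an engineer would, in place of code of your own. Each camera call takes 0.05 s, during which the arm holds its last target.

## Working session

There is one attempt and no reset: what is moved stays moved. The work goes in short steps, Python scripts to look and compute and a shell command to move; the robot and the scene stay as the last step left them, time stands still between calls to the robot, and variables do not carry over. Pictures are saved under pics/ and viewed, and the job is handed in when it is done.

```bash
ls; mkdir -p pics
python3 - <<'E'
from cell import robot
import cv2
print(robot.observe())
for c in ["scene","top","wrist"]:
    im=robot.read_camera(c); cv2.imwrite(f"pics/{c}0.png",im[:,:,::-1])
    p=robot.camera_params(c); print(c,p)
E
```

```text
pics
{'time': 0.0, 'qpos': array([ 1.16203168e+00,  3.42744399e-01,  1.52500706e+00, -1.45361352e-05,
        1.27542529e+00, -1.46020365e-01]), 'qvel': array([ 0.00128065,  0.00149998, -0.00021979, -0.0012572 , -0.00014636,
       -0.00053605]), 'joint_efforts': array([ 3.82552080e-04, -4.31232512e+01, -2.44226682e+01,  7.18720886e-02,
        5.58517501e-02, -1.05313893e-04]), 'tool_pos': array([0.13619542, 0.50662272, 0.24003718]), 'tool_rot': array([-3.14002339e+00, -2.16737333e-04,  2.87885244e+00]), 'contact_force': array([ 0.42132683, -0.16462916,  0.27952013]), 'torque': array([ 0.0458746 , -0.01345937, -0.08889875]), 'opening': 0.09183483069884857}
scene {'camera_matrix': array([[393.61988209,   0.        , 321.84565569],
       [  0.        , 393.61988209, 197.00132342],
       [  0.        ,   0.        ,   1.        ]]), 'R': array([[-7.85655287e-01,  6.18664463e-01,  2.25624486e-04],
       [ 3.71487748e-01,  4.72051835e-01, -7.99477278e-01],
       [-4.94714688e-01, -6.28029734e-01, -6.00696288e-01]]), 't': array([ 0.35123026, -0.13336278,  1.65803766])}
top {'camera_matrix': array([[455.00493914,   0.        , 314.96269952],
       [  0.        , 455.00493914, 197.14964557],
       [  0.        ,   0.        ,   1.        ]]), 'R': array([[-0.01928722, -0.9997977 ,  0.00570628],
       [-0.98041684,  0.01779395, -0.196128  ],
       [ 0.19598679, -0.0093773 , -0.9805617 ]]), 't': array([0.03971248, 0.50917102, 1.48977099])}
wrist {'camera_matrix': array([[309.70691629,   0.        , 318.63231188],
       [  0.        , 309.70691629, 200.18038904],
       [  0.        ,   0.        ,   1.        ]]), 'R': array([[ 0.26012877,  0.96557295, -0.00137593],
       [ 0.92551052, -0.24892909,  0.28542003],
       [ 0.27525135, -0.0755194 , -0.95840154]]), 't': array([-0.52520864, -0.03665846,  0.39047343])}
```

View pics/scene0.png

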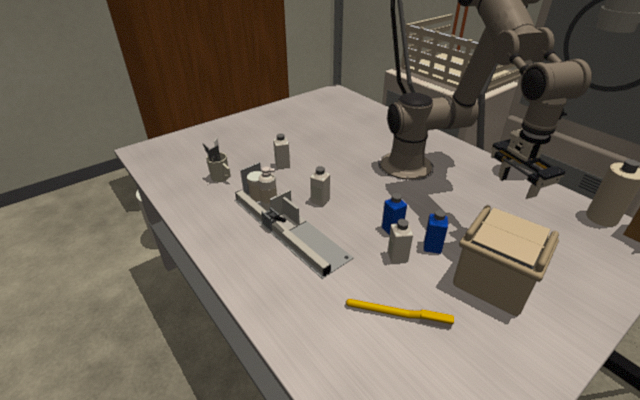

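View pics/top0.png

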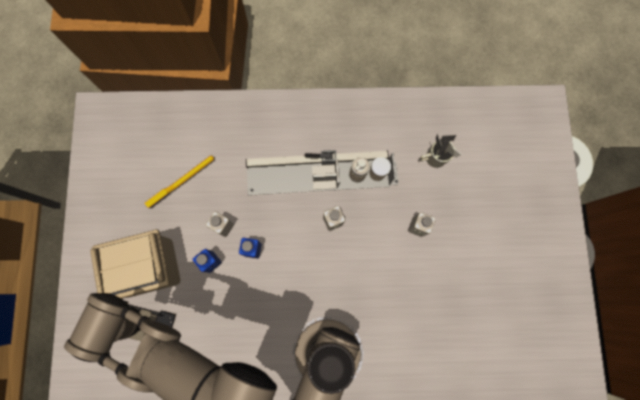

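View pics/wrist0.png

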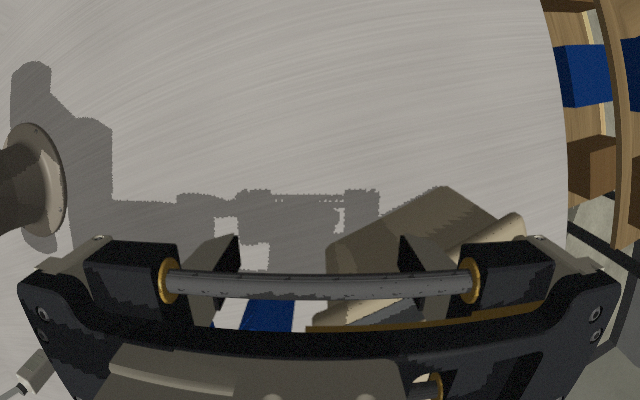

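```bash
cat > h.py <<'E'
from cell import robot
import numpy as np, cv2
from scipy.spatial.transform import Rotation as Ro
def cp(c):
    p=robot.camera_params(c); return np.array(p["camera_matrix"]),np.array(p["R"]),np.array(p["t"])
def ray(c,u,v,P=None):
    K,R,t=P or cp(c)
    x=np.array([(u-K[0,2])/K[0,0],(v-K[1,2])/K[1,1]])
    if c=="wrist":
        r=np.hypot(*x); d=np.array([*(x/r*np.sin(r) if r>0 else x),np.cos(r)])
    else: d=np.array([*x,1.])
    return -R.T@t, R.T@d
def unp(c,u,v,z,P=None):
    o,d=ray(c,u,v,P); return o+d*(z-o[2])/d[2]
def proj(c,X,P=None):
    K,R,t=P or cp(c); q=R@np.array(X)+t
    if c=="wrist":
        th=np.arctan2(np.hypot(q[0],q[1]),q[2]); n=np.hypot(q[0],q[1]); x=q[:2]/n*th
    else: x=q[:2]/q[2]
    return np.array([K[0,0]*x[0]+K[0,2],K[1,1]*x[1]+K[1,2]])
def look(c,l,P=None,mn=0.3):
    K,R,t=P or cp(c)
    out=[]
    for d in robot.look_for(c,l):
        if d["score"]<mn: continue
        out.append((round(d["score"],2),np.round(R.T@(np.array(d["centre"])-t),4)))
    return out
def snap(c,name,crop=None,s=1):
    im=robot.read_camera(c)
    o=im[:,:,::-1]
    if crop: x0,y0,x1,y1=crop; o=o[y0:y1,x0:x1]
    if s!=1: o=cv2.resize(o,None,fx=s,fy=s,interpolation=cv2.INTER_CUBIC)
    cv2.imwrite(f"pics/{name}.png",o); return im
def rows(pos,yaw=None,tilt=None):
    """shift (cm) in tool axes and turn (deg) to reach pos with tool down & yaw of tool x"""
    s=robot.observe(); R0=Ro.from_euler('xyz',s["tool_rot"])
    sh=R0.inv().apply(np.array(pos)-s["tool_pos"])*100
    if yaw is None: yaw=s["tool_rot"][2]
    R1=Ro.from_euler('xyz',[np.pi,0,yaw]) if tilt is None else tilt
    w=(R0.inv()*R1).as_rotvec(degrees=True)
    print("shift cm",np.round(sh,2),"turn",np.round(w,1))
def st():
    s=robot.observe(); print("t",round(s["time"],2),"pos",np.round(s["tool_pos"],4),"rot",np.round(s["tool_rot"],3),"F",np.round(s["contact_force"],1),"open",round(s["opening"],4),"q",np.round(s["qpos"],2))
E
python3 - <<'E'
from h import *
for c in ["top","scene"]:
    P=cp(c); snap(c,c+"1")
    for l in ["tub_c","pump_c","refill1_c","mug","brush","lever","retainer","bay"]:
        for s,x in look(c,l,P): print(c,l,s,x,np.round(proj(c,x,P)))
snap("top","topcrop",(220,120,480,270),3)
snap("scene","scenecrop",(200,120,460,290),3)
st()
E
```

```text
top tub_c 0.75 [ 0.5925 -0.1841  0.0987] [379. 169.]
top pump_c 0.87 [ 0.5818 -0.1124  0.1269] [358. 170.]
top pump_c 0.5 [ 0.6058 -0.0094  0.0347] [326. 171.]
top refill1_c 0.98 [ 0.3936 -0.3093  0.1159] [422. 227.]
top mug 0.77 [ 0.6458 -0.4031  0.0888] [443. 153.]
top brush 0.53 [0.603  0.0394 0.0014] [312. 174.]
top lever 0.57 [ 0.6047 -0.0046  0.0375] [324. 171.]
top retainer 0.73 [ 0.6131 -0.008   0.0393] [325. 168.]
top retainer 0.38 [ 0.5815 -0.1122  0.1246] [358. 170.]
top bay 0.89 [0.605  0.0432 0.0018] [311. 173.]
scene tub_c 0.62 [ 0.6708 -0.3748  0.0742] [216. 166.]
scene tub_c 0.5 [ 0.6266 -0.1726  0.0711] [253. 186.]
scene tub_c 0.47 [0.6585 0.0323 0.0778] [276. 217.]
scene pump_c 0.62 [ 0.6004 -0.0123  0.0499] [284. 210.]
scene pump_c 0.56 [ 0.6138 -0.1027  0.1032] [265. 186.]
scene refill1_c 0.94 [ 0.4208 -0.2968  0.0793] [281. 152.]
scene mug 0.59 [ 0.6714 -0.3755  0.0754] [216. 165.]
scene mug 0.55 [ 0.4229 -0.2933  0.0793] [282. 153.]
scene brush 0.6 [0.5688 0.5299 0.026 ] [411. 315.]
scene lever 0.49 [0.6556 0.0384 0.0728] [278. 219.]
scene retainer 0.94 [ 0.5991 -0.0114  0.0474] [285. 210.]
scene bay 0.66 [0.6275 0.0599 0.0171] [290. 232.]
t 1.15 pos [0.1364 0.507  0.2408] rot [3.141 0.    2.879] F [ 0.1 -0.  -0.7] open 0.0918 q [ 1.16  0.34  1.52 -0.    1.28 -0.15]
```

View pics/topcrop.png

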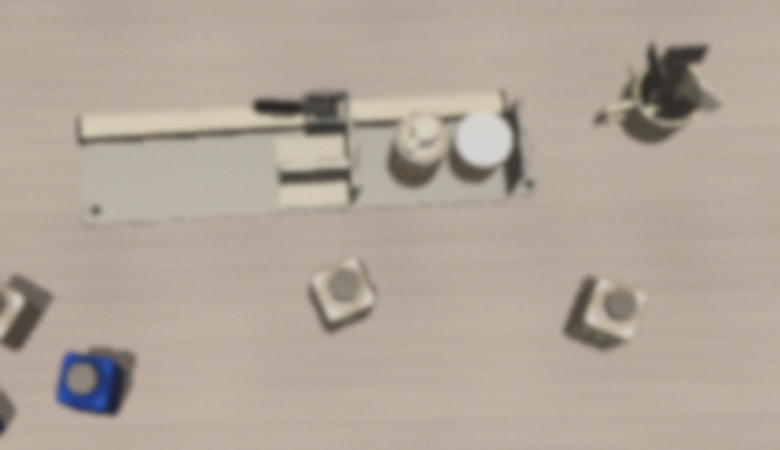

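View pics/scenecrop.png

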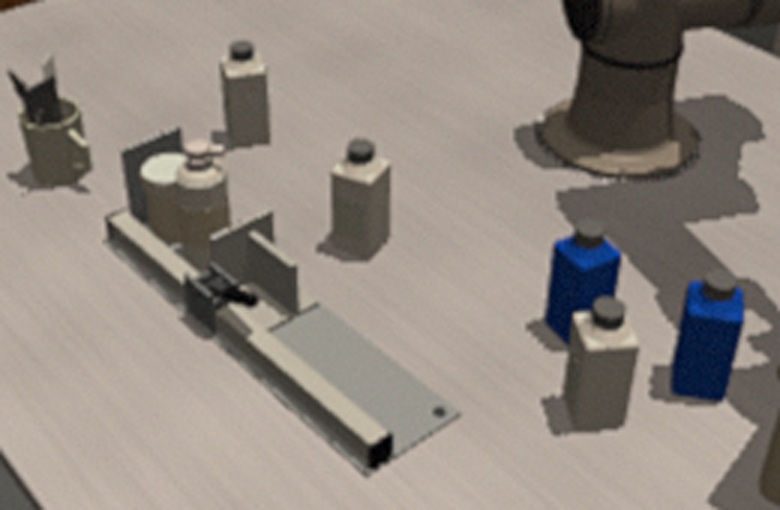

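Run:
```python
from h import *
P=cp("top")
f=lambda u,v,z: np.round(unp("top",220+u/3,120+v/3,z,P),4)
print("sheet FL",f(83,223,.003),"FR",f(530,195,.003))
print("rail top front-left",f(80,138,.036),"back-left",f(80,116,.036),"front right",f(505,110,.036),"back right",f(503,92,.036))
print("pump",f(422,135,.15),"tub",f(483,140,.095))
print("A",f(345,283,.144),"B",f(620,303,.144))
print("endplate top", f(517,100,.12),f(513,190,.12), "ret top",f(350,195,.095))
g=lambda u,v,z: np.round(unp("top",u,v,z,P),4)
print("C",g(217,216,.144))
snap("top","tc2",(140,130,280,280),4)
```

```text
sheet FL [0.5336 0.2645 0.003 ] FR [ 0.5576 -0.2581  0.003 ]
rail top front-left [0.6269 0.2643 0.036 ] back-left [0.6532 0.2645 0.036 ] front right [ 0.6518 -0.2282  0.036 ] back right [ 0.6736 -0.227   0.036 ]
pump [ 0.5924 -0.1175  0.15  ] tub [ 0.6005 -0.1914  0.095 ]
A [ 0.4347 -0.031   0.144 ] B [ 0.4082 -0.3189  0.144 ]
endplate top [ 0.6385 -0.2269  0.12  ] [ 0.5372 -0.2172  0.12  ] ret top [ 0.5405 -0.0419  0.095 ]
C [0.4362 0.3403 0.144 ]
```

View pics/tc2.png

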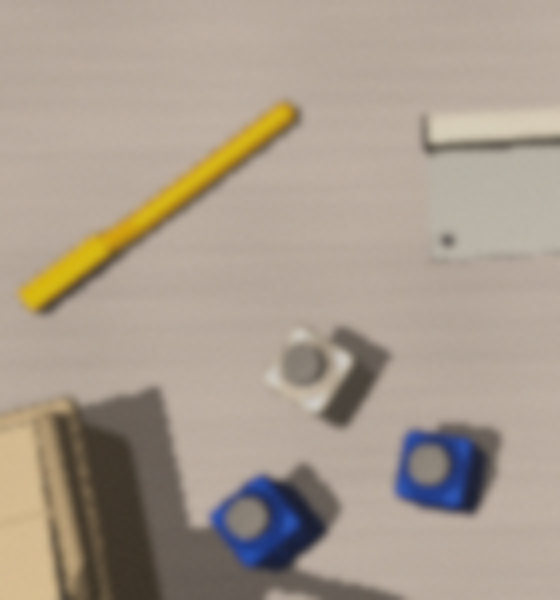

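Run:
```python
from h import *
rows([0.58,0.05,0.36],1.617)
```

```text
shift cm [-54.71 -32.6  -11.93] turn [ 0.  -0.  72.3]
```

```bash
python3 -m creep '[[[0,0,-5,0,0,0,1],[0,0,-10,0,0,0,1],[-12,-7,-12,0,0,16,1],[-16,-9.5,-12,0,0,24,1],[-20,-12,-12,0,0,32,1],[-24,-14.3,-12,0,0,40,1],[-28,-16.7,-12,0,0,48,1],[-32,-19,-12,0,0,56,1]]]'
python3 - <<'E'
from h import *
rows([0.58,0.05,0.36],1.617)
E
```

```text
time: 2.0
tool_pos: [0.3458, 0.2909, 0.36]
tool_rot: [3.141, -0.0, 1.973]
contact_force: [1.7, -0.1, 0.1]
opening: 0.0919
shift cm [-31.33  12.12   0.  ] turn [ 0.1 -0.  20.4]
```

```bash
python3 -m creep '[[[-5,2,0,0,0,8,1],[-10,4,0,0,0,16,1],[-15,6,0,0,0,20.4,1],[-20,8,0,0,0,20.4,1],[-25,10,0,0,0,20.4,1],[-31.3,12.1,0,0,0,20.4,1],[-31.3,12.1,0,0,0,20.4,1],[-31.3,12.1,0,0,0,20.4,1]]]'
python3 - <<'E'
from h import *
st(); P=cp("wrist"); print(-P[1].T@P[2])
snap("wrist","w1")
for l in ["tub_c","pump_c","refill1_c","lever","retainer","bay"]:
    for s,x in look("wrist",l,P): print(l,s,x,np.round(proj("wrist",x,P)))
E
```

```text
time: 2.8
tool_pos: [0.5819, 0.0462, 0.3583]
tool_rot: [-3.141, 0.0, 1.612]
contact_force: [-0.4, 0.3, -1.1]
opening: 0.0912
t 2.8 pos [0.5819 0.0462 0.3583] rot [-3.141  0.     1.612] F [-0.4  0.3 -1.1] open 0.0912 q [-0.05  0.4   1.12 -0.    1.62 -0.09]
[0.58018137 0.12402885 0.5019836 ]
tub_c 0.58 [ 0.6078 -0.1877  0.0978] [328. 314.]
refill1_c 0.78 [ 0.412  -0.2892  0.0198] [228. 323.]
lever 0.94 [0.6535 0.0245 0.0706] [367. 183.]
retainer 0.72 [0.6541 0.0221 0.0696] [367. 184.]
bay 0.78 [0.6102 0.0799 0.0043] [336. 138.]
bay 0.67 [ 0.6062 -0.189   0.0962] [327. 314.]
```

View pics/w1.png

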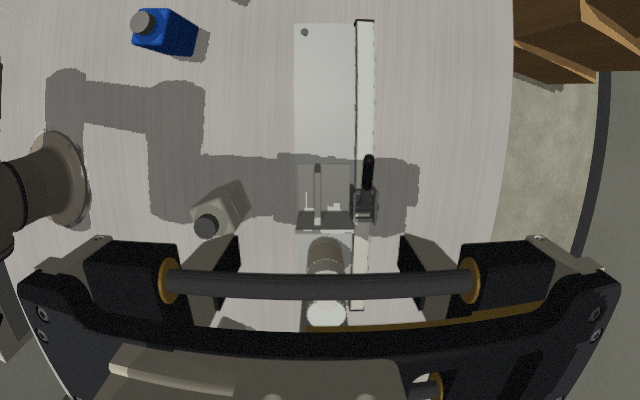

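Run:
```python
from h import *
im=snap("wrist","w2",(285,10,385,160),4)
snap("wrist","w3",(285,140,395,280),4)
```

```text
(no output)
```

View pics/w2.png

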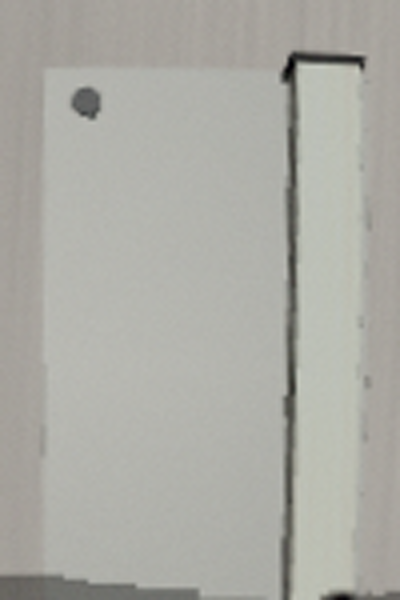

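View pics/w3.png

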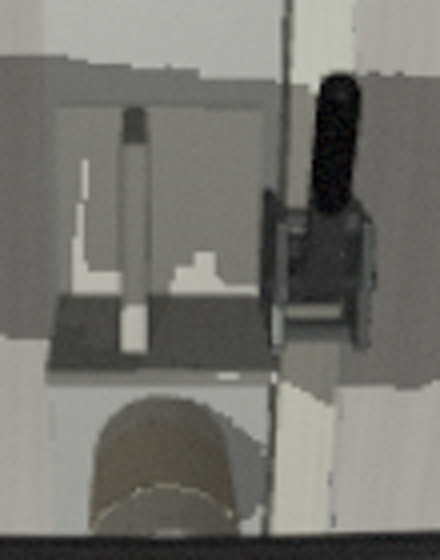

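Run:
```python
from h import *
P=cp("wrist")
w=lambda a,b,z: unp("wrist",285+a/4,140+b/4,z,P)
w2=lambda a,b,z: unp("wrist",285+a/4,10+b/4,z,P)
for n,x in dict(sheetL1=w2(44,70,.003),sheetL2=w2(43,560,.003),railL1=w2(296,70,.036),railL2=w(276,500,.036),railR1=w2(360,70,.036),railR2=w(333,500,.036),
 platetopL=w(48,383,.095),platetopR=w(272,383,.095),plateoutL=w(48,372,.095),ribfar=w(133,145,.08),ribnear=w(133,352,.08),tip=w(342,78,.076),gripnear=w(330,205,.062)).items(): print(n,np.round(x,4))
```

```text
sheetL1 [0.5348 0.2652 0.003 ]
sheetL2 [0.5432 0.0631 0.003 ]
railL1 [0.6316 0.2617 0.036 ]
railL2 [ 0.6501 -0.1237  0.036 ]
railR1 [0.6559 0.2643 0.036 ]
railR2 [ 0.675  -0.1231  0.036 ]
platetopL [ 0.5545 -0.0476  0.095 ]
platetopR [ 0.635 -0.044  0.095]
plateoutL [ 0.5544 -0.0434  0.095 ]
ribfar [0.5811 0.0375 0.08  ]
ribnear [ 0.5847 -0.0401  0.08  ]
tip [0.6535 0.0646 0.076 ]
gripnear [0.6556 0.0145 0.062 ]
```

Run:
```python
from h import *
st();rows([0.654,0.042,0.15],1.618)
rows([0.654,0.042,0.0636],1.618)
```

```text
t 3.25 pos [0.5792 0.0511 0.3606] rot [ 3.140e+00 -1.000e-03  1.618e+00] F [ 0.4 -0.2  0.4] open 0.0916 q [-0.04  0.39  1.12  0.    1.62 -0.09]
shift cm [-1.28  7.39 21.07] turn [ 0.1 -0.   0. ]
shift cm [-1.28  7.38 29.71] turn [ 0.1 -0.   0. ]
```

```bash
python3 -m creep '[[[-1.3,4,0,0,0,0,-0.1],[-1.3,7.4,5,0,0,0,-0.1],[-1.3,7.4,10,0,0,0,-0.1],[-1.3,7.4,15,0,0,0,-0.1],[-1.3,7.4,20,0,0,0,-0.1],[-1.3,7.4,20,0,0,0,-0.1],[-1.3,7.4,20,0,0,0,-0.1]]]' 20
python3 - <<'E'
from h import *
st();rows([0.654,0.042,0.0636],1.618)
P=cp("wrist");snap("wrist","w4"); print(look("wrist","lever",P)); print(proj("wrist",[.6544,.042,.0686],P),proj("wrist",[.657,-.02,.052],P))
E
```

```text
time: 3.95
tool_pos: [0.6536, 0.0422, 0.1601]
tool_rot: [-3.141, -0.001, 1.619]
contact_force: [-0.4, -0.2, 0.1]
opening: 0.0428
t 3.95 pos [0.6536 0.0422 0.1601] rot [-3.141e+00 -1.000e-03  1.619e+00] F [-0.4 -0.2  0.1] open 0.0428 q [-0.05  0.65  1.24  0.    1.25 -0.1 ]
shift cm [-0.03  0.05  9.65] turn [-0.1 -0.   0. ]
[(0.76, array([0.6543, 0.0324, 0.0715]))]
[318.16304729 209.57742812] [317.86664848 267.65422789]
```

View pics/w4.png

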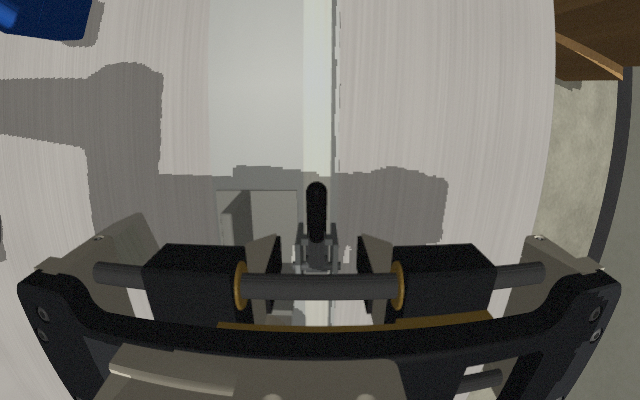

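```bash
python3 -m creep '[[[0,0,4,0,0,0,-0.1],[0,0,8,0,0,0,-0.1],[0,0,9.7,0,0,0,-0.1],[0,0,9.7,0,0,0,-0.1],[0,0,9.7,0,0,0,-1],[0,0,9.7,0,0,0,-1],[0,0,9.7,0,0,0,-1],[0,0,9.7,0,0,0,-1]]]' 15
python3 - <<'E'
from h import *
st()
for th in [.2,.4,.6,.8,1,1.2,1.4,1.45]:
    a=th+np.radians(15); a0=np.radians(15)
    print(th,"tool dx(+y world) %.1f dz(down+) %.1f"%(6.4*(np.cos(a)-np.cos(a0)),-6.4*(np.sin(a)-np.sin(a0))))
E
```

```text
time: 4.85
tool_pos: [0.6519, 0.0424, 0.0674]
tool_rot: [-3.138, -0.001, 1.619]
contact_force: [-14.5, 1.2, 2.0]
opening: 0.0156
t 4.85 pos [0.6519 0.0424 0.0674] rot [-3.138e+00 -1.000e-03  1.619e+00] F [-14.5   1.2   2. ] open 0.0156 q [-0.05  0.74  1.34  0.    1.07 -0.1 ]
0.2 tool dx(+y world) -0.5 dz(down+) -1.2
0.4 tool dx(+y world) -1.1 dz(down+) -2.3
0.6 tool dx(+y world) -2.0 dz(down+) -3.2
0.8 tool dx(+y world) -3.1 dz(down+) -3.9
1 tool dx(+y world) -4.2 dz(down+) -4.4
1.2 tool dx(+y world) -5.5 dz(down+) -4.7
1.4 tool dx(+y world) -6.8 dz(down+) -4.7
1.45 tool dx(+y world) -7.1 dz(down+) -4.7
```

```bash
python3 -m creep '[[[-0.2,0,-0.6,0,0,0,-1],[-0.5,0,-1.2,0,0,0,-1],[-0.8,0,-1.8,0,0,0,-1],[-1.1,0,-2.3,0,0,0,-1],[-1.5,0,-2.8,0,0,0,-1],[-2,0,-3.2,0,0,0,-1],[-2.5,0,-3.6,0,0,0,-1],[-3.1,0,-3.9,0,0,0,-1]]]' 15
python3 - <<'E'
from h import *
st()
E
```

```text
time: 5.65
tool_pos: [0.653, 0.012, 0.1069]
tool_rot: [-3.137, -0.003, 1.619]
contact_force: [-6.0, 4.0, -1.3]
opening: 0.0156
t 5.65 pos [0.653  0.012  0.1069] rot [-3.137e+00 -3.000e-03  1.619e+00] F [-6.   4.  -1.3] open 0.0156 q [-0.1   0.7   1.3   0.    1.15 -0.15]
```

```bash
python3 -m creep '[[[-0.5,0,-0.3,0,0,0,-1],[-1.1,0,-0.5,0,0,0,-1],[-1.7,0,-0.7,0,0,0,-1],[-2.4,0,-0.8,0,0,0,-1],[-3.0,0,-0.8,0,0,0,-1],[-3.7,0,-0.8,0,0,0,-1],[-3.7,0,-0.8,0,0,0,-1]]]' 15
python3 - <<'E'
from h import *
st()
E
```

```text
time: 6.35
tool_pos: [0.6548, -0.0256, 0.1164]
tool_rot: [-3.137, -0.003, 1.619]
contact_force: [-7.4, 1.1, 2.7]
opening: 0.0156
t 6.35 pos [ 0.6548 -0.0256  0.1164] rot [-3.137e+00 -3.000e-03  1.619e+00] F [-7.4  1.1  2.7] open 0.0156 q [-0.16  0.69  1.29  0.    1.17 -0.21]
```

```bash
python3 -m creep '[[[0,0,0,0,0,0,0],[0,0,0,0,0,0,0],[0,0,0,0,0,0,0],[0,0,-4,0,0,0,0],[0,0,-8,0,0,0,0],[0,0,-12,0,0,0,0],[4,-4,-14,0,0,0,0],[8,-7,-14,0,0,0,0]]]' 15
python3 - <<'E'
from h import *
st();P=cp("wrist");snap("wrist","w5"); 
for l in ["retainer","lever","pump_c"]: print(l,look("wrist",l,P))
rows([.582,.019,.06],1.618)
E
```

```text
time: 7.15
tool_pos: [0.5891, 0.0429, 0.2594]
tool_rot: [3.139, -0.002, 1.616]
contact_force: [0.3, 1.4, 0.1]
opening: 0.0462
t 7.15 pos [0.5891 0.0429 0.2594] rot [ 3.139e+00 -2.000e-03  1.616e+00] F [0.3 1.4 0.1] open 0.0462 q [-0.06  0.45  1.31  0.    1.38 -0.1 ]
retainer [(0.58, array([ 0.6014, -0.012 ,  0.028 ]))]
lever [(0.75, array([ 0.6574, -0.0154,  0.0582])), (0.65, array([ 0.6045, -0.0171,  0.0233]))]
pump_c [(0.7, array([ 0.5987, -0.0942,  0.1206]))]
shift cm [-2.53 -0.69 19.73] turn [-0.1 -0.1  0.1]
```

View pics/w5.png

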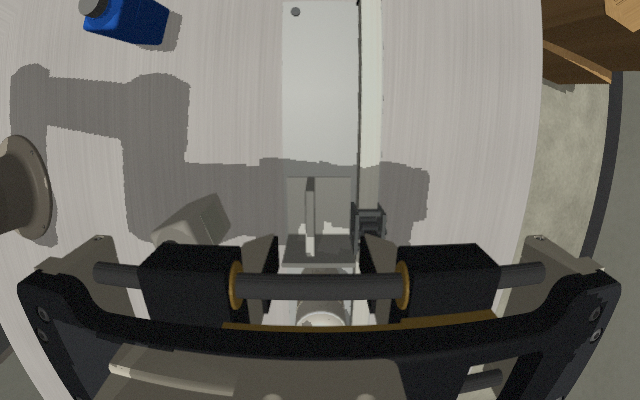

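```bash
python3 - <<'E'
from h import *
P=cp("wrist")
for u,v in [(310.5,187),(310,252)]: print(unp("wrist",u,v,.08,P))
rows([.5815,.028,.063],1.618)
E
python3 -m creep '[[[-1.6,-0.7,5,0,0,0,0],[-1.6,-0.7,10,0,0,0,0],[-1.6,-0.7,13,0,0,0,0],[-1.6,-0.7,13,0,0,0,0],[-1.6,-0.7,13,0,0,0,0]]]' 15
python3 - <<'E'
from h import *
P=cp("wrist");snap("wrist","w6");st(); print(proj("wrist",[.5815,.028,.08],P)) 
rows([.5815,.028,.063],1.618)
E
```

```text
[0.58044554 0.04080706 0.08      ]
[ 0.58300855 -0.03600004  0.08      ]
shift cm [-1.62 -0.69 19.44] turn [-0.1 -0.1  0.1]
time: 7.85
tool_pos: [0.5827, 0.0273, 0.1277]
tool_rot: [-3.14, -0.002, 1.62]
contact_force: [0.7, -0.1, 0.4]
opening: 0.0455
t 7.9 pos [0.5833 0.0274 0.1289] rot [ 3.141e+00 -2.000e-03  1.620e+00] F [ 0.2 -0.6  0. ] open 0.0455 q [-0.09  0.55  1.51  0.    1.08 -0.14]
[315.00969714 228.89194223]
shift cm [ 0.06 -0.19  6.59] turn [ 0.1 -0.1  0.1]
```

View pics/w6.png

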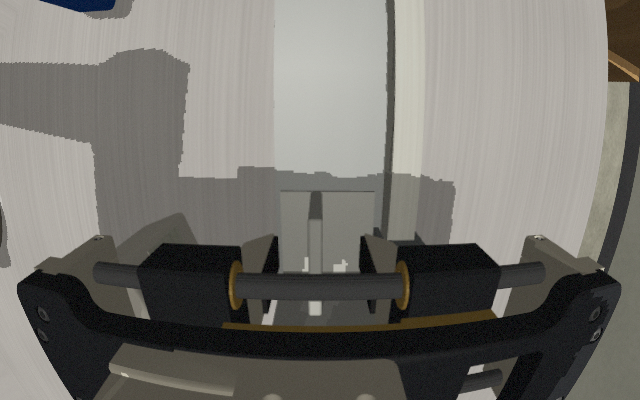

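```bash
python3 -m creep '[[[0,-0.15,3,0,0,0,0],[0,-0.15,6.5,0,0,0,0],[0,-0.15,6.5,0,0,0,0],[0,-0.15,6.5,0,0,0,-1],[0,-0.15,6.5,0,0,0,-1],[0,-0.15,6.5,0,0,0,-1],[0,-0.15,6.5,0,0,0,-1]]]' 40
python3 - <<'E'
from h import *
st()
E
```

```text
time: 8.6
tool_pos: [0.5827, 0.0274, 0.0654]
tool_rot: [3.138, -0.001, 1.62]
contact_force: [0.9, 0.6, 0.2]
opening: 0.0183
t 8.6 pos [0.5827 0.0274 0.0654] rot [ 3.138e+00 -1.000e-03  1.620e+00] F [0.9 0.6 0.2] open 0.0183 q [-0.09  0.63  1.57  0.    0.93 -0.14]
```

```bash
python3 -m creep '[[[0,0,0,0,0,0,-1],[0,0,0,0,0,0,-1],[0.5,0,0,0,0,0,-1],[2,0,0,0,0,0,-1],[4,0,0,0,0,0,-1],[6,0,0,0,0,0,-1],[8,0,0,0,0,0,-1],[8,0,0,0,0,0,-1]]]' 40
python3 - <<'E'
from h import *
st()
E
```

```text
time: 9.4
tool_pos: [0.5766, 0.1095, 0.0654]
tool_rot: [-3.141, -0.002, 1.621]
contact_force: [-6.1, 3.1, 2.0]
opening: 0.0101
t 9.4 pos [0.5766 0.1095 0.0654] rot [-3.141e+00 -2.000e-03  1.621e+00] F [-6.1  3.1  2. ] open 0.0101 q [0.06 0.64 1.56 0.   0.95 0.  ]
```

```bash
python3 -m creep '[[[2,0,0,0,0,0,-1],[4,0,0,0,0,0,-1],[6,0,0,0,0,0,-1],[8,0,0,0,0,0,-1],[10,0,0,0,0,0,-1],[12,0,0,0,0,0,-1],[14,0,0,0,0,0,-1],[14,0,0,0,0,0,-1]]]' 40
python3 - <<'E'
from h import *
st()
E
```

```text
time: 10.2
tool_pos: [0.5702, 0.2517, 0.0654]
tool_rot: [3.14, -0.004, 1.623]
contact_force: [5.5, 4.3, -6.4]
opening: 0.0098
t 10.2 pos [0.5702 0.2517 0.0654] rot [ 3.14  -0.004  1.623] F [ 5.5  4.3 -6.4] open 0.0098 q [0.29 0.69 1.45 0.   1.   0.24]
```

```bash
python3 -m creep '[[[0,0,0,0,0,0,0],[0,0,0,0,0,0,0],[0,0,0,0,0,0,0],[0,0,-4,0,0,0,1],[0,0,-8,0,0,0,1],[0,0,-13,0,0,0,1],[-3,0,-17,0,0,0,1],[-8,0,-22,0,0,0,1]]]' 20
python3 - <<'E'
from h import *
rows([.56,-.25,.34],1.618)
E
```

```text
time: 11.0
tool_pos: [0.5731, 0.1855, 0.2734]
tool_rot: [3.138, -0.004, 1.625]
contact_force: [0.8, 0.2, -1.2]
opening: 0.0691
shift cm [-43.39  -3.63  -6.86] turn [ 0.2 -0.2  0.4]
```

```bash
python3 -m creep '[[[-5,0,-6.9,0,0,0,1],[-10,-1,-6.9,0,0,0,1],[-15,-1,-6.9,0,0,0,1],[-20,-2,-6.9,0,0,0,1],[-25,-2,-6.9,0,0,0,1],[-30,-3,-6.9,0,0,0,1],[-35,-3,-6.9,0,0,0,1],[-40,-3.6,-6.9,0,0,0,1]]]' 20
python3 -m creep '[[[-3.4,0,0,0,0,0,1],[-3.4,0,0,0,0,0,1],[-3.4,0,0,0,0,0,1]]]' 20
python3 - <<'E'
from h import *
P=cp("wrist");snap("wrist","w7");st();
for l in ["tub_c","pump_c","refill1_c","retainer"]:
    for s,x in look("wrist",l,P): print(l,s,x,np.round(proj("wrist",x,P)))
E
```

```text
time: 11.8
tool_pos: [0.5589, -0.1902, 0.3411]
tool_rot: [3.137, -0.004, 1.624]
contact_force: [0.6, 1.0, 0.5]
opening: 0.0918
time: 12.1
tool_pos: [0.5602, -0.2249, 0.3408]
tool_rot: [3.137, -0.005, 1.622]
contact_force: [0.3, 0.8, 0.0]
opening: 0.0919
t 12.15 pos [ 0.5604 -0.2238  0.3411] rot [ 3.137 -0.005  1.624] F [0.1 1.  0.1] open 0.0919 q [-0.51  0.44  1.1   0.01  1.6  -0.56]
tub_c 0.94 [ 0.6037 -0.1849  0.0981] [353. 143.]
pump_c 0.74 [ 0.5938 -0.1202  0.133 ] [351.  90.]
refill1_c 0.57 [ 0.4179 -0.2987  0.1092] [209. 224.]
```

View pics/w7.png

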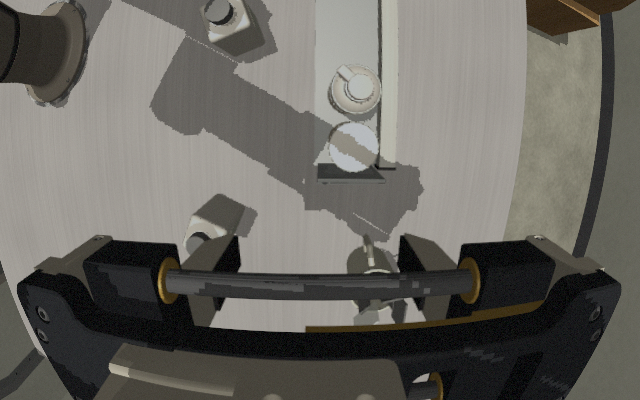

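Run:
```python
from h import *
P=cp("wrist");snap("wrist","w8",(300,40,420,200),5);
```

```text
(no output)
```

View pics/w8.png

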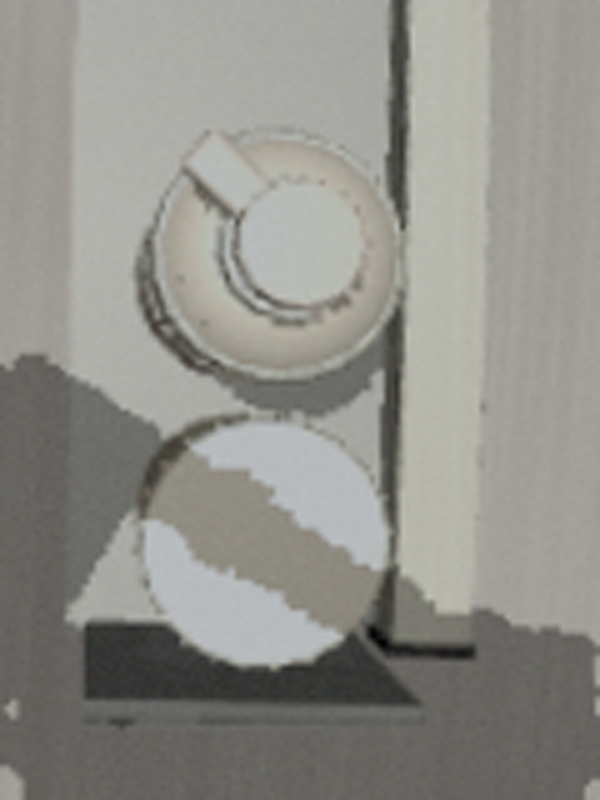

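Run:
```python
from h import *
P=cp("wrist");w=lambda a,b,z: np.round(unp("wrist",300+a/5,40+b/5,z,P),4)
print("pump shoulder",w(277,255,.124),w(155,255,.124),w(400,255,.124),"button",w(302,242,.16))
print("tub",w(264,541,.095),w(140,541,.095),w(388,541,.095))
print("endplate",w(85,702,.12),w(420,704,.12), "base",w(85,622,.003))
print("rail x at", w(408,300,.036), w(488,300,.036),"sheet",w(75,200,.003))
a=w(277,255,.124);
```

```text
pump shoulder [ 0.6    -0.1188  0.124 ] [ 0.5719 -0.1209  0.124 ] [ 0.6288 -0.1161  0.124 ] button [ 0.6008 -0.1183  0.16  ]
tub [ 0.605  -0.1894  0.095 ] [ 0.5736 -0.1914  0.095 ] [ 0.637  -0.1871  0.095 ]
endplate [ 0.5616 -0.2283  0.12  ] [ 0.6438 -0.224   0.12  ] base [ 0.5616 -0.2288  0.003 ]
rail x at [ 0.6495 -0.1219  0.036 ] [ 0.6734 -0.1194  0.036 ] sheet [ 0.5514 -0.0967  0.003 ]
```

Run:
```python
from h import *
rows([.604,-.189,.2],1.618)
```

```text
shift cm [ 3.1   4.42 14.17] turn [ 0.3 -0.2  0.5]
```

```bash
python3 -m creep '[[[3.1,4.4,5,0.3,-0.2,0.3,1],[3.1,4.4,10,0.3,-0.2,0.3,1],[3.1,4.4,14,0.3,-0.2,0.3,1],[3.1,4.4,14,0.3,-0.2,0.3,1]]]' 20
python3 - <<'E'
from h import *
rows([.604,-.189,.08],1.618)
P=cp("wrist");snap("wrist","w9")
E
```

```text
time: 12.8
tool_pos: [0.6013, -0.1862, 0.1954]
tool_rot: [-3.131, -0.006, 1.623]
contact_force: [-0.5, 0.7, -0.3]
opening: 0.092
shift cm [-0.36  0.38 11.54] turn [-0.6 -0.3  0.3]
```

View pics/w9.png

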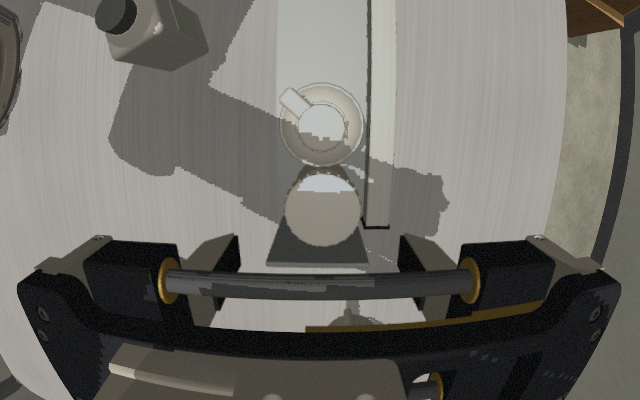

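```bash
python3 -m creep '[[[-0.3,0.3,4,-0.3,-0.2,0,1],[-0.3,0.3,8,-0.3,-0.2,0,1],[-0.3,0.3,11.5,-0.3,-0.2,0,1],[-0.3,0.3,11.5,-0.3,-0.2,0,1],[-0.3,0.3,11.5,-0.3,-0.2,0,-1],[-0.3,0.3,11.5,-0.3,-0.2,0,-1],[-0.3,0.3,11.5,-0.3,-0.2,0,-1],[-0.3,0.3,11.5,-0.3,-0.2,0,-1]]]' 30
python3 - <<'E'
from h import *
st()
E
```

```text
time: 13.65
tool_pos: [0.6049, -0.19, 0.0847]
tool_rot: [-3.141, 0.001, 1.622]
contact_force: [-5.3, -0.6, 3.5]
opening: 0.0646
t 13.65 pos [ 0.6049 -0.19    0.0847] rot [-3.141e+00  1.000e-03  1.622e+00] F [-5.3 -0.6  3.5] open 0.0646 q [-0.42  0.69  1.39 -0.    1.06 -0.48]
```

```bash
python3 -m creep '[[[0,0,0,0,0,0,0.7],[0,0,0.3,0,0,0,0.7],[0,0,0.6,0,0,0,0.7],[0,0,0.6,0,0,0,0.7],[0,0,0.6,0,0,0,-1],[0,0,0.6,0,0,0,-1],[0,0,0.6,0,0,0,-1],[0,0,0.6,0,0,0,-1]]]' 30
python3 - <<'E'
from h import *
st()
E
```

```text
time: 14.45
tool_pos: [0.6045, -0.19, 0.0786]
tool_rot: [-3.14, 0.001, 1.622]
contact_force: [-2.1, 0.0, 0.3]
opening: 0.0634
t 14.45 pos [ 0.6045 -0.19    0.0786] rot [-3.140e+00  1.000e-03  1.622e+00] F [-2.1  0.   0.3] open 0.0634 q [-0.42  0.69  1.4  -0.    1.05 -0.48]
```

```bash
python3 -m creep '[[[0,0,-1,0,0,0,-1],[0,0,-4,0,0,0,-1],[0,0,-8,0,0,0,-1],[0,0,-12,0,0,0,-1],[0,0,-17.5,0,0,0,-1],[0,0,-17.5,0,0,0,-1],[0,0,-17.5,0,0,0,-1]]]' 30
python3 - <<'E'
from h import *
st();P=cp("wrist");snap("wrist","w10")
for l in ["tub_c","pump_c"]:
    for s,x in look("wrist",l,P): print(l,s,x,np.round(proj("wrist",x,P)))
E
```

```text
time: 15.15
tool_pos: [0.6053, -0.19, 0.2556]
tool_rot: [3.14, 0.002, 1.623]
contact_force: [-1.0, 0.5, -4.1]
opening: 0.0636
t 15.15 pos [ 0.6053 -0.19    0.2556] rot [3.140e+00 2.000e-03 1.623e+00] F [-1.   0.5 -4.1] open 0.0636 q [-0.42  0.54  1.17 -0.    1.43 -0.48]
tub_c 0.69 [ 0.6044 -0.1699  0.2723] [316. 242.]
pump_c 0.64 [ 0.5999 -0.1157  0.1353] [315. 114.]
```

View pics/w10.png

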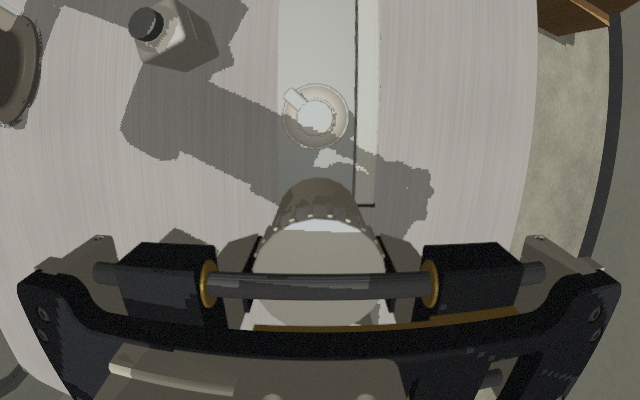

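```bash
python3 - <<'E'
from h import *
rows([.5956,-.036,.2556],1.618)
E
python3 -m creep '[[[4,0,0,0,0,0,-1],[8,0,0,0,0,0,-1],[12,-0.2,0,0,0,0,-1],[15.4,-0.2,0,0,0,0,-1],[15.4,-0.2,0,0,0,0,-1],[15.4,-0.2,4,0,0,0,-1],[15.4,-0.2,8,0,0,0,-1],[15.4,-0.2,12,0,0,0,-1]]]' 30
python3 - <<'E'
from h import *
st();rows([.5956,-.036,.079],1.618)
E
```

```text
shift cm [15.37 -0.03 -0.41] turn [-0.3 -0.1  0.3]
time: 16.1
tool_pos: [0.5923, -0.0359, 0.1287]
tool_rot: [-3.134, -0.002, 1.622]
contact_force: [-0.2, -0.1, -4.5]
opening: 0.0636
t 16.1 pos [ 0.5923 -0.0359  0.1287] rot [-3.134e+00 -2.000e-03  1.622e+00] F [-0.2 -0.1 -4.5] open 0.0636 q [-0.19  0.57  1.47 -0.    1.1  -0.24]
shift cm [-0.03  0.37  4.97] turn [-0.4 -0.1  0.2]
```

```bash
python3 -m creep '[[[0,0.2,2,-0.4,0,0,-1],[0,0.3,4,-0.4,0,0,-1],[0,0.3,4.9,-0.4,0,0,-1],[0,0.3,4.9,-0.4,0,0,-1],[0,0.3,4.9,-0.4,0,0,-1]]]' 30
python3 - <<'E'
from h import *
st()
E
```

```text
time: 16.6
tool_pos: [0.5946, -0.0361, 0.079]
tool_rot: [-3.14, -0.002, 1.622]
contact_force: [-0.1, 0.9, -3.2]
opening: 0.0635
t 16.6 pos [ 0.5946 -0.0361  0.079 ] rot [-3.140e+00 -2.000e-03  1.622e+00] F [-0.1  0.9 -3.2] open 0.0635 q [-0.19  0.63  1.52  0.    0.99 -0.24]
```

```bash
python3 -m creep '[[[0,0,0.2,0,0,0,-1],[0,0,0.2,0,0,0,0.8],[0,0,0.2,0,0,0,0.8],[0,0,0.2,0,0,0,0.8],[0,0,-4,0,0,0,1],[0,0,-9,0,0,0,1],[0,0,-14,0,0,0,1],[-4,0,-19,0,0,0,1]]]' 30
python3 -m creep '[[[-5,0,-3,0,0,0,1],[-10,0,-3,0,0,0,1],[-12,0,-3,0,0,0,1],[-12,0,-3,0,0,0,1]]]' 30
python3 - <<'E'
from h import *
st();P=cp("wrist");snap("wrist","w11")
for l in ["tub_c","pump_c","refill1_c","retainer"]:
    for s,x in look("wrist",l,P): print(l,s,x,np.round(proj("wrist",x,P)))
E
```

```text
time: 17.4
tool_pos: [0.5969, -0.0651, 0.2617]
tool_rot: [3.14, -0.002, 1.626]
contact_force: [1.8, -0.6, 0.3]
opening: 0.0919
time: 17.8
tool_pos: [0.6032, -0.189, 0.2912]
tool_rot: [3.14, -0.001, 1.622]
contact_force: [0.0, 0.4, -0.1]
opening: 0.0916
t 17.8 pos [ 0.6032 -0.189   0.2912] rot [ 3.140e+00 -1.000e-03  1.622e+00] F [ 0.   0.4 -0.1] open 0.0916 q [-0.43  0.52  1.11  0.    1.51 -0.48]
tub_c 0.65 [ 0.5956 -0.0372  0.0959] [317.  44.]
pump_c 0.83 [ 0.5984 -0.1152  0.133 ] [316. 115.]
refill1_c 0.68 [ 0.4222 -0.2938  0.055 ] [187. 241.]
```

View pics/w11.png

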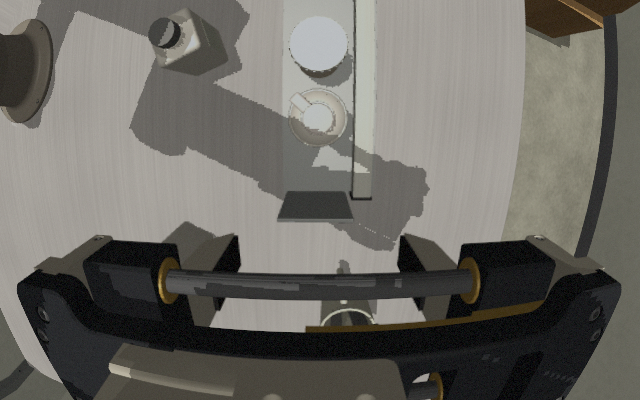

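Run:
```python
from h import *
P=cp("wrist")
print(unp("wrist",317.5,116.5,.124,P),unp("wrist",319.5,117,.16,P),"ep",unp("wrist",278,218,.12,P),unp("wrist",352,218,.12,P))
print(unp("wrist",282,194,.003,P))
rows([.599,-.117,.2],1.618)
```

```text
[ 0.59994243 -0.11163045  0.124     ] [ 0.60177127 -0.11136529  0.16      ] ep [ 0.56305024 -0.22191217  0.12      ] [ 0.64332834 -0.21737675  0.12      ]
[ 0.55442303 -0.22737073  0.003     ]
shift cm [ 6.65 -0.09  9.16] turn [ 0.1 -0.2  0.5]
```

Run:
```python
from h import *
P=cp("wrist")
snap("wrist","w12",(260,10,380,230),3.5)
st()
print(unp("wrist",319,44,.095,P))
T=cp("top"); snap("top","t2",(330,120,480,220),5)
snap("scene","s2",(180,120,380,280),4)
for l in ["tub_c","pump_c"]: print(look("top",l,T))
```

```text
t 18.1 pos [ 0.6036 -0.1836  0.2914] rot [ 3.140e+00 -3.000e-03  1.628e+00] F [-0.4 -0.8 -0.8] open 0.0921 q [-0.42  0.52  1.11  0.    1.51 -0.48]
[ 0.59696661 -0.03130226  0.095     ]
[(0.77, array([ 0.584 , -0.0363,  0.0993]))]
[(0.6, array([ 0.5807, -0.0989,  0.1245]))]
```

View pics/w12.png

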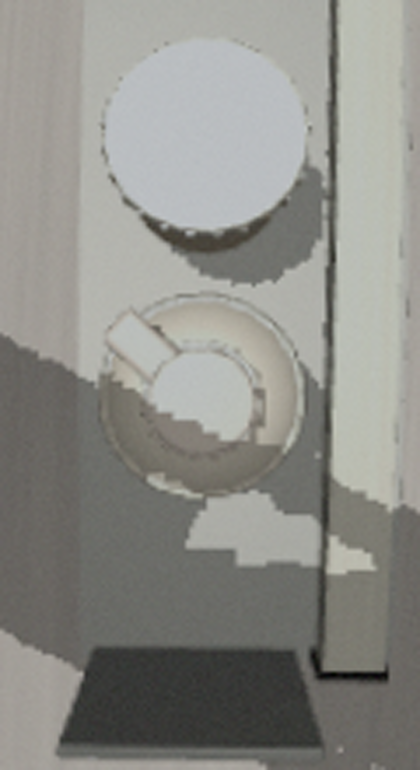

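View pics/t2.png

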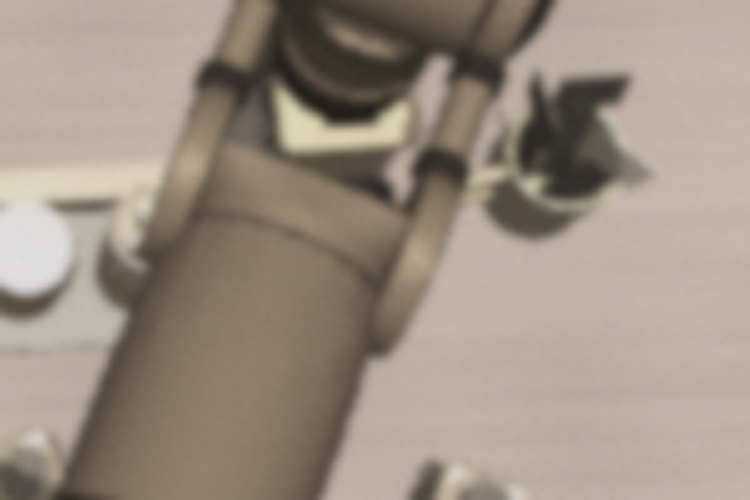

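Run:
```python
from h import *
P=cp("wrist");w=lambda a,b,z: np.round(unp("wrist",260+a/3.5,10+b/3.5,z,P),4)
st()
print("pump",w(203,396,.124),"btn",w(203,392,.158),"tub",w(205,135,.095),"ep",w(60,750,.12),w(322,746,.12),"ep base",w(95,650,.003),w(295,650,.003))
print("rail",w(332,250,.036),w(390,250,.036),"sheetL",w(84,200,.003))
```

```text
t 18.3 pos [ 0.6037 -0.1842  0.2915] rot [ 3.140e+00 -2.000e-03  1.627e+00] F [ 0.1 -0.7 -1.1] open 0.092 q [-0.42  0.52  1.11  0.    1.51 -0.48]
pump [ 0.6009 -0.1189  0.124 ] btn [ 0.6008 -0.1166  0.158 ] tub [ 0.597  -0.0372  0.095 ] ep [ 0.5623 -0.23    0.12  ] [ 0.644  -0.2241  0.12  ] ep base [ 0.5621 -0.2303  0.003 ] [ 0.6451 -0.2257  0.003 ]
rail [ 0.6448 -0.0652  0.036 ] [ 0.6661 -0.0632  0.036 ] sheetL [ 0.5501 -0.047   0.003 ]
```

```bash
python3 - <<'E'
from h import *
rows([.6008,-.118,.18],1.618)
E
python3 -m creep '[[[4,-0.6,4,0,0,0.5,1],[6.6,-0.6,8,0,0,0.5,1],[6.6,-0.6,11,0,0,0.5,1],[6.6,-0.6,11,0,0,0.5,1],[6.6,-0.6,11,0,0,0.5,1],[6.6,-0.6,11,0,0,0.5,1]]]' 25
python3 - <<'E'
from h import *
st();rows([.6008,-.118,.113],1.618)
E
```

```text
shift cm [ 6.6   0.07 11.17] turn [ 0.1 -0.1  0.5]
time: 18.9
tool_pos: [0.5954, -0.1193, 0.184]
tool_rot: [3.136, -0.001, 1.618]
contact_force: [0.2, -0.4, 0.3]
opening: 0.0911
t 18.9 pos [ 0.5954 -0.1193  0.184 ] rot [ 3.136e+00 -1.000e-03  1.618e+00] F [ 0.2 -0.4  0.3] open 0.0911 q [-0.33  0.54  1.37  0.    1.23 -0.37]
shift cm [0.1  0.5  7.11] turn [ 0.3 -0.  -0. ]
```

```bash
python3 -m creep '[[[0.1,0.5,2,0.2,0,0,1],[0.1,0.5,4,0.2,0,0,1],[0.1,0.5,6,0.2,0,0,1],[0.1,0.5,7.1,0.2,0,0,1],[0.1,0.5,7.1,0.2,0,0,1],[0.1,0.5,7.1,0.2,0,0,1]]]' 25
python3 - <<'E'
from h import *
st();P=cp("wrist");snap("wrist","w13")
E
```

```text
time: 19.5
tool_pos: [0.6016, -0.1186, 0.1145]
tool_rot: [3.138, 0.0, 1.617]
contact_force: [-0.1, 0.1, 0.0]
opening: 0.092
t 19.5 pos [ 0.6016 -0.1186  0.1145] rot [3.138 0.    1.617] F [-0.1  0.1  0. ] open 0.092 q [-0.32  0.62  1.44  0.    1.08 -0.37]
```

View pics/w13.png

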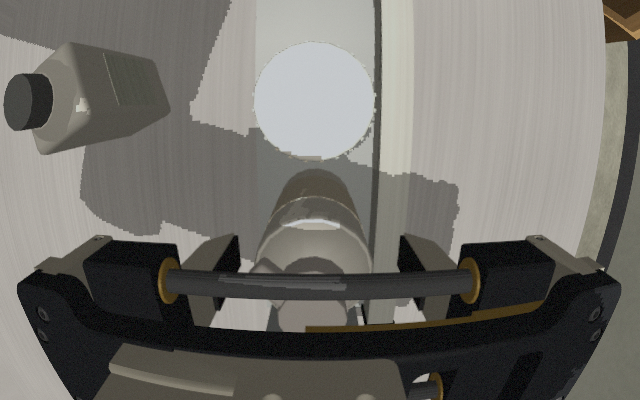

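```bash
python3 -m creep '[[[0,-0.1,0.1,0,0,0,-1],[0,-0.1,0.1,0,0,0,-1],[0,-0.1,0.1,0,0,0,-1],[0,-0.1,0.1,0,0,0,-1],[0,-0.1,0.1,0,0,0,-1]]]' 30
python3 -m creep '[[[0,0,-1,0,0,0,-1],[0,0,-2,0,0,0,-1],[0,0,-2,0,0,0,-1],[0,0,-2,0,0,0,-1]]]' 30
python3 - <<'E'
from h import *
st();rows([.603,-.1935,.138],1.618)
E
```

```text
time: 20.05
tool_pos: [0.6003, -0.1186, 0.1138]
tool_rot: [3.138, 0.0, 1.618]
contact_force: [-1.6, -0.5, 2.2]
opening: 0.0598
time: 20.45
tool_pos: [0.6004, -0.1186, 0.1342]
tool_rot: [3.137, 0.0, 1.618]
contact_force: [-0.3, -0.9, -3.6]
opening: 0.0595
t 20.45 pos [ 0.6004 -0.1186  0.1342] rot [3.137 0.    1.618] F [-0.3 -0.9 -3.6] open 0.0595 q [-0.32  0.59  1.42  0.    1.12 -0.37]
shift cm [-7.49 -0.09 -0.38] turn [ 0.3  0.  -0. ]
```

```bash
python3 -m creep '[[[-2,0,0,0,0,0,-1],[-4,0,0,0,0,0,-1],[-6,0,0,0,0,0,-1],[-7,0,0,0,0,0,-1],[-7.4,0,0,0,0,0,-1],[-7.4,0,1,0,0,0,-1],[-7.4,0,1.6,0,0,0,-1],[-7.4,0,1.8,0,0,0,-1]]]' 30
python3 -m creep '[[[0,0,0,0,0,0,-1],[0,0,0.2,0,0,0,-1],[0,0,0.2,0,0,0,-1]]]' 30
python3 - <<'E'
from h import *
st();P=cp("wrist");snap("wrist","w14")
E
```

```text
time: 21.25
tool_pos: [0.6033, -0.1914, 0.1146]
tool_rot: [3.14, -0.001, 1.618]
contact_force: [-1.0, 0.4, -3.8]
opening: 0.0597
time: 21.55
tool_pos: [0.6031, -0.1909, 0.1139]
tool_rot: [3.14, -0.001, 1.619]
contact_force: [-3.1, 1.8, 3.7]
opening: 0.0595
t 21.55 pos [ 0.6031 -0.1909  0.1139] rot [ 3.140e+00 -1.000e-03  1.619e+00] F [-3.1  1.8  3.7] open 0.0595 q [-0.43  0.65  1.37  0.    1.12 -0.48]
```

View pics/w14.png

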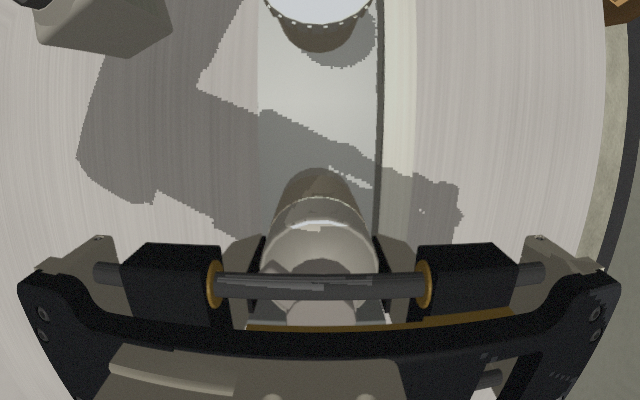

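```bash
python3 -m creep '[[[0,0,0,0,0,0,0.8],[0,0,0,0,0,0,0.8],[0,0,0,0,0,0,0.8],[0,0,-3,0,0,0,1],[0,0,-7,0,0,0,1],[4,-0.2,-10,0,0,0,1],[8,-0.4,-10,0,0,0,1],[9,-0.5,-10,0,0,0,1]]]' 30
python3 -m creep '[[[0,0,0,0,0,0,1],[0,0,0,0,0,0,1],[0,0,0,0,0,0,1]]]' 30
python3 - <<'E'
from h import *
st();P=cp("wrist");snap("wrist","w15")
for l in ["tub_c","pump_c","refill1_c","retainer"]:
    for s,x in look("wrist",l,P): print(l,s,x,np.round(proj("wrist",x,P)))
rows([.5965,-.037,.078],1.618)
E
```

```text
time: 22.4
tool_pos: [0.5938, -0.0981, 0.2154]
tool_rot: [3.137, -0.001, 1.622]
contact_force: [0.5, -1.4, -0.6]
opening: 0.092
time: 22.7
tool_pos: [0.5939, -0.0993, 0.2149]
tool_rot: [3.138, -0.001, 1.621]
contact_force: [-0.6, 0.4, -0.0]
opening: 0.092
t 22.7 pos [ 0.5939 -0.0993  0.2149] rot [ 3.138e+00 -1.000e-03  1.621e+00] F [-0.6  0.4 -0. ] open 0.092 q [-0.29  0.5   1.34  0.    1.29 -0.34]
tub_c 0.68 [ 0.5989 -0.0323  0.0996] [327. 124.]
pump_c 0.55 [ 0.6011 -0.1655  0.0985] [321. 267.]
refill1_c 0.61 [ 0.6209 -0.0298  0.0037] [343. 119.]
shift cm [ 6.15  0.52 13.72] turn [ 0.2 -0.1  0.2]
```

View pics/w15.png

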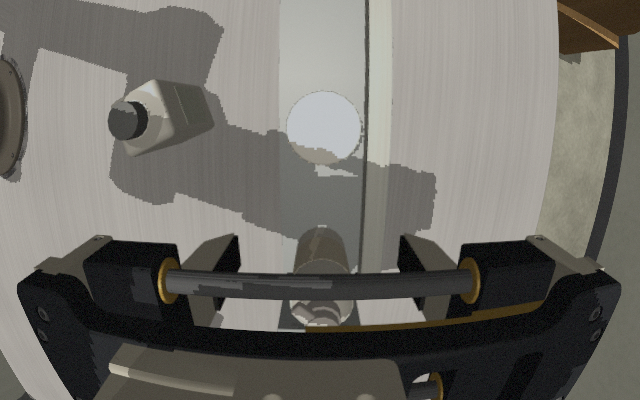

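```bash
python3 -m creep '[[[3,0.3,4,0,0,0,1],[6.2,0.4,7,0,0,0,1],[6.2,0.4,10,0,0,0,1],[6.2,0.4,13,0,0,0,1],[6.2,0.4,13.7,0,0,0,1],[6.2,0.4,13.7,0,0,0,1],[6.2,0.4,13.7,0,0,0,-1],[6.2,0.4,13.7,0,0,0,-1]]]' 30
python3 -m creep '[[[0,0,0,0,0,0,-1],[0,0,0,0,0,0,-1],[0,0,0,0,0,0,-1],[0,0,0,0,0,0,-1]]]' 30
python3 - <<'E'
from h import *
st()
E
```

```text
time: 23.75
tool_pos: [0.5963, -0.037, 0.0799]
tool_rot: [3.134, -0.001, 1.62]
contact_force: [0.7, 0.8, -0.2]
opening: 0.0802
time: 24.15
tool_pos: [0.5963, -0.0373, 0.0811]
tool_rot: [3.134, -0.0, 1.62]
contact_force: [-3.3, -0.4, 6.3]
opening: 0.0635
t 24.15 pos [ 0.5963 -0.0373  0.0811] rot [ 3.134 -0.     1.62 ] F [-3.3 -0.4  6.3] open 0.0635 q [-0.19  0.63  1.52  0.    0.98 -0.24]
```

```bash
python3 -m creep '[[[0,0,-1,0,0,0,-1],[-1,0,-1.8,0,0,0,-1],[-3,0,-1.8,0,0,0,-1],[-5,0,-1.8,0,0,0,-1],[-7,0,-1.8,0,0,0,-1],[-8.3,0,-1.8,0,0,0,-1],[-8.5,0,-1,0,0,0,-1],[-8.5,0,-0.4,0,0,0,-1]]]' 30
python3 - <<'E'
from h import *
st();rows([.6,-.1225,.0812],1.618)
E
```

```text
time: 24.95
tool_pos: [0.6001, -0.1223, 0.0843]
tool_rot: [3.134, -0.001, 1.619]
contact_force: [0.7, -0.8, -2.6]
opening: 0.0635
t 24.95 pos [ 0.6001 -0.1223  0.0843] rot [ 3.134e+00 -1.000e-03  1.619e+00] F [ 0.7 -0.8 -2.6] open 0.0635 q [-0.33  0.65  1.47  0.    1.02 -0.38]
shift cm [-0.02 -0.02  0.31] turn [ 0.4 -0.   0.1]
```

```bash
python3 -m creep '[[[0,0,0.2,0,0,0,-1],[0,0,0.3,0,0,0,-1],[0,0,0.3,0,0,0,0.8],[0,0,0.3,0,0,0,0.8],[0,0,0.3,0,0,0,0.8],[0,0,-4,0,0,0,1],[0,0,-9,0,0,0,1],[0,0,-14,0,0,0,1]]]' 30
python3 - <<'E'
from h import *
st();rows([.44,-.11,.3],1.618)
E
```

```text
time: 25.75
tool_pos: [0.599, -0.1222, 0.226]
tool_rot: [3.134, -0.001, 1.62]
contact_force: [0.1, -0.5, 0.1]
opening: 0.0917
t 25.75 pos [ 0.599  -0.1222  0.226 ] rot [ 3.134e+00 -1.000e-03  1.620e+00] F [ 0.1 -0.5  0.1] open 0.0917 q [-0.33  0.51  1.3   0.    1.33 -0.38]
shift cm [  2.   -15.77  -7.51] turn [ 0.4 -0.   0.1]
```

```bash
python3 -m creep '[[[2,-5,-7.5,0.4,0,0,1],[2,-10,-7.5,0.4,0,0,1],[2,-14,-7.5,0.4,0,0,1],[2,-15.8,-7.5,0.4,0,0,1],[2,-15.8,-7.5,0.4,0,0,1],[2,-15.8,-7.5,0.4,0,0,1],[2,-15.8,-7.5,0.4,0,0,1]]]' 30
python3 - <<'E'
from h import *
st();P=cp("wrist");snap("wrist","w16")
for l in ["tub_c","pump_c","refill1_c","retainer"]:
    for s,x in look("wrist",l,P): print(l,s,x,np.round(proj("wrist",x,P)))
E
```

```text
time: 26.45
tool_pos: [0.4407, -0.1102, 0.3001]
tool_rot: [3.14, -0.0, 1.62]
contact_force: [-0.4, -0.9, -0.1]
opening: 0.0919
t 26.45 pos [ 0.4407 -0.1102  0.3001] rot [ 3.14 -0.    1.62] F [-0.4 -0.9 -0.1] open 0.0919 q [-0.41  0.17  1.6   0.    1.38 -0.46]
tub_c 0.77 [ 0.5918 -0.1119  0.095 ] [441. 187.]
tub_c 0.65 [0.6062 0.0083 0.0039] [435.  93.]
pump_c 0.66 [ 0.5899 -0.1656  0.0934] [432. 227.]
refill1_c 0.57 [ 0.4109 -0.2959  0.113 ] [288. 317.]
```

View pics/w16.png

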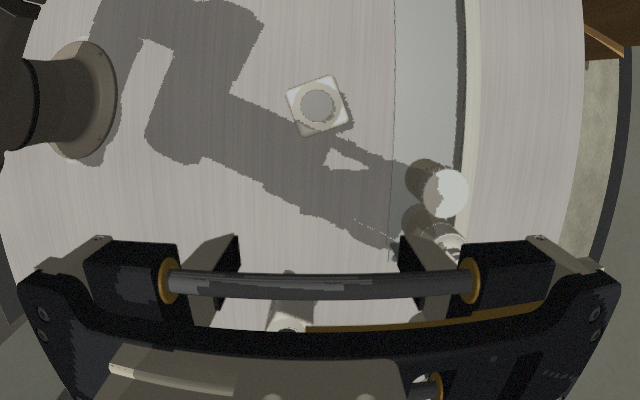

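Run:
```python
from h import *
snap("wrist","w17",(270,60,370,150),7)
```

```text
(no output)
```

View pics/w17.png

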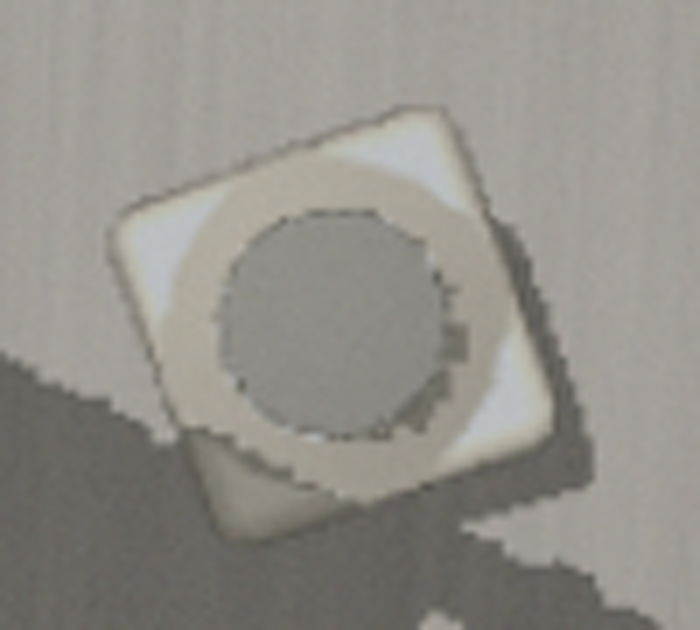

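```bash
cat >> h.py <<'E'
def quad(c,pts,z,off,s):
    P=cp(c); C=np.array([unp(c,off[0]+a/s,off[1]+b/s,z,P)[:2] for a,b in pts])
    print("centre",np.round(C.mean(0),4))
    for i in range(4):
        d=C[(i+1)%4]-C[i]; print("side %.4f ang %.1f"%(np.hypot(*d),np.degrees(np.arctan2(d[1],d[0]))))
E
python3 - <<'E'
from h import *
quad("wrist",[(110,218),(450,103),(558,432),(223,546)],.116,(270,60),7)
P=cp("wrist");print(unp("wrist",270+332/7,60+325/7,.144,P)); st()
E
```

```text
centre [ 0.4365 -0.0277]
side 0.0533 ang 21.6
side 0.0523 ang -68.9
side 0.0533 ang -158.0
side 0.0527 ang 111.1
[ 0.43621149 -0.02835763  0.144     ]
t 26.75 pos [ 0.4401 -0.11    0.2994] rot [-3.141e+00 -1.000e-03  1.620e+00] F [-0.  -0.8 -0.3] open 0.0917 q [-0.41  0.17  1.6   0.    1.38 -0.46]
```

Run:
```python
from h import *
rows([.4362,-.028,.18],1.946)
```

```text
shift cm [ 8.2   0.02 11.95] turn [ -0.   -0.1 -18.7]
```

```bash
python3 -m creep '[[[4,0,3,0,0,-8,1],[8.2,0,6,0,0,-16,1],[8.2,0,9,0,0,-18.7,1],[8.2,0,12,0,0,-18.7,1],[8.2,0,12,0,0,-18.7,1],[8.2,0,12,0,0,-18.7,1]]]' 30
python3 - <<'E'
from h import *
st();snap("wrist","w18");rows([.4362,-.028,.098],1.946)
E
```

```text
time: 27.35
tool_pos: [0.4364, -0.0281, 0.1799]
tool_rot: [-3.141, -0.002, 1.946]
contact_force: [0.1, -0.4, 1.1]
opening: 0.092
t 27.35 pos [ 0.4364 -0.0281  0.1799] rot [-3.141e+00 -2.000e-03  1.946e+00] F [ 0.1 -0.4  1.1] open 0.092 q [-0.24  0.25  1.84  0.    1.05 -0.62]
shift cm [ 0.05 -0.07  8.27] turn [ 0.1 -0.  -0. ]
```

View pics/w18.png

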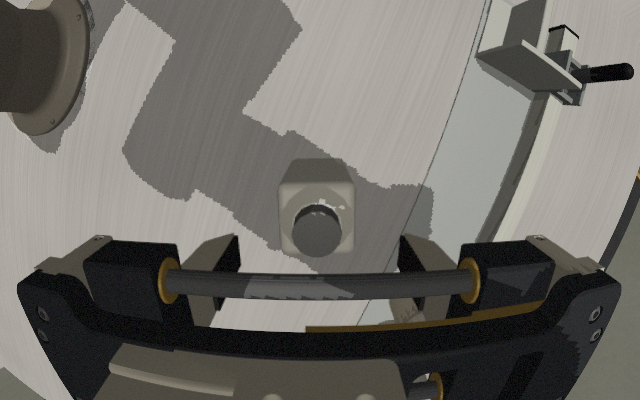

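```bash
python3 -m creep '[[[0,0,3,0,0,0,1],[0,0,6,0,0,0,1],[0,0,8.2,0,0,0,1],[0,0,8.2,0,0,0,1],[0,0,8.2,0,0,0,-1],[0,0,8.2,0,0,0,-1],[0,0,8.2,0,0,0,-1],[0,0,8.2,0,0,0,-1]]]' 30
python3 -m creep '[[[0,0,0,0,0,0,-1],[0,0,-1.5,0,0,0,-1],[0,0,-3,0,0,0,-1],[0,0,-3,0,0,0,-1]]]' 30
python3 - <<'E'
from h import *
st();snap("wrist","w19")
E
```

```text
time: 28.2
tool_pos: [0.4376, -0.0284, 0.0996]
tool_rot: [3.139, 0.001, 1.946]
contact_force: [0.5, 0.6, 0.8]
opening: 0.0649
time: 28.6
tool_pos: [0.4383, -0.0285, 0.1307]
tool_rot: [3.137, 0.002, 1.946]
contact_force: [0.2, -0.3, -4.6]
opening: 0.0565
t 28.6 pos [ 0.4383 -0.0285  0.1307] rot [3.137e+00 2.000e-03 1.946e+00] F [ 0.2 -0.3 -4.6] open 0.0565 q [-0.24  0.32  1.91  0.    0.91 -0.62]
```

View pics/w19.png

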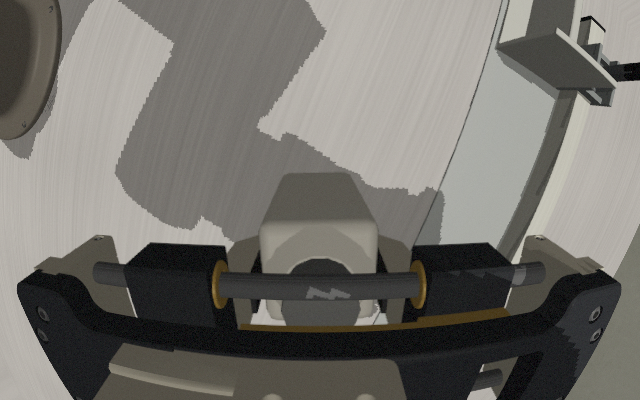

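Run:
```python
from h import *
rows([.5961,-.046,.14],1.618)
```

```text
shift cm [-7.44 14.1  -0.96] turn [ 0.2  0.  18.8]
```

```bash
python3 -m creep '[[[-1,2,-1,0,0,4,-1],[-2,4.5,-1,0,0,8,-1],[-3.5,7,-1,0,0,12,-1],[-5,10,-1,0,0,16,-1],[-6.5,12.5,-1,0,0,18.8,-1],[-7.4,14.1,-1,0,0,18.8,-1],[-7.4,14.1,-1,0,0,18.8,-1],[-7.4,14.1,-1,0,0,18.8,-1]]]' 30
python3 - <<'E'
from h import *
st();snap("wrist","w20");rows([.5961,-.046,.1025],1.618)
E
```

```text
time: 29.45
tool_pos: [0.5949, -0.0454, 0.1384]
tool_rot: [3.141, -0.001, 1.618]
contact_force: [-0.6, 0.0, -5.2]
opening: 0.0559
t 29.45 pos [ 0.5949 -0.0454  0.1384] rot [ 3.141e+00 -1.000e-03  1.618e+00] F [-0.6  0.  -5.2] open 0.0559 q [-0.21  0.56  1.46  0.    1.12 -0.25]
shift cm [-0.07  0.14  3.63] turn [ 0. -0. -0.]
```

View pics/w20.png

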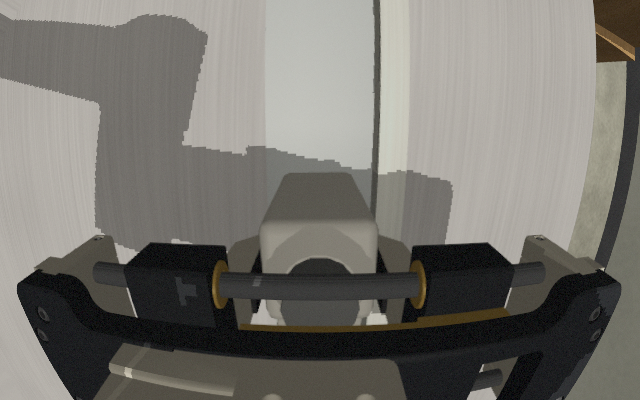

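```bash
python3 -m creep '[[[0,0.1,1.5,0,0,0,-1],[0,0.1,3,0,0,0,-1],[0,0.1,3.5,0,0,0,-1],[0,0.1,3.5,0,0,0,-1],[0,0.1,3.5,0,0,0,-1]]]' 30
python3 - <<'E'
from h import *
st()
E
```

```text
time: 30.0
tool_pos: [0.5955, -0.0452, 0.1042]
tool_rot: [3.141, -0.001, 1.618]
contact_force: [-0.6, 0.1, -5.4]
opening: 0.0556
t 30.0 pos [ 0.5955 -0.0452  0.1042] rot [ 3.141e+00 -1.000e-03  1.618e+00] F [-0.6  0.1 -5.4] open 0.0556 q [-0.2   0.6   1.49  0.    1.04 -0.25]
```

```bash
python3 -m creep '[[[0,0,0.2,0,0,0,-1],[0,0,0.3,0,0,0,-1],[0,0,0.3,0,0,0,-1]]]' 30
python3 - <<'E'
from h import *
st()
E
```

```text
time: 30.3
tool_pos: [0.5957, -0.0454, 0.1029]
tool_rot: [3.139, -0.0, 1.618]
contact_force: [-3.0, -0.3, 5.3]
opening: 0.056
t 30.3 pos [ 0.5957 -0.0454  0.1029] rot [ 3.139 -0.     1.618] F [-3.  -0.3  5.3] open 0.056 q [-0.2   0.61  1.5   0.    1.04 -0.25]
```

```bash
python3 -m creep '[[[0,0,0,0,0,0,0.8],[0,0,0,0,0,0,0.8],[0,0,0,0,0,0,0.8],[0,0,-4,0,0,0,1],[0,0,-9,0,0,0,1],[0,0,-14,0,0,0,1],[-3,-2,-19,0,0,0,1],[-7,-4,-20,0,0,0,1]]]' 30
python3 - <<'E'
from h import *
st();rows([.42,-.38,.3],1.618)
E
```

```text
time: 31.1
tool_pos: [0.5619, -0.1121, 0.3056]
tool_rot: [3.132, 0.002, 1.622]
contact_force: [0.7, -1.6, -0.3]
opening: 0.0917
t 31.1 pos [ 0.5619 -0.1121  0.3056] rot [3.132e+00 2.000e-03 1.622e+00] F [ 0.7 -1.6 -0.3] open 0.0917 q [-0.33  0.39  1.28  0.    1.47 -0.38]
shift cm [-26.03 -15.55   0.46] turn [0.6 0.1 0.2]
```

```bash
python3 -m creep '[[[-4,-2.4,0,0.4,0,0,1],[-8,-4.8,0,0.4,0,0,1],[-12,-7.2,0,0.4,0,0,1],[-16,-9.6,0,0.4,0,0,1],[-20,-12,0,0.4,0,0,1],[-24,-14.4,0,0.4,0,0,1],[-26,-15.5,0,0.4,0,0,1],[-26,-15.5,0,0.4,0,0,1]]]' 30
python3 -m creep '[[[0,0,0,0,0,0,1],[0,0,0,0,0,0,1],[0,0,0,0,0,0,1]]]' 30
python3 - <<'E'
from h import *
st();P=cp("wrist");snap("wrist","w21")
for l in ["refill1_c"]:
    for s,x in look("wrist",l,P): print(l,s,x,np.round(proj("wrist",x,P)))
snap("wrist","w22",(240,60,380,180),5)
snap("top","t3",(130,100,480,300),2.2)
E
```

```text
time: 31.9
tool_pos: [0.4188, -0.3824, 0.3042]
tool_rot: [3.139, 0.002, 1.618]
contact_force: [1.7, 0.2, 0.6]
opening: 0.0914
time: 32.2
tool_pos: [0.4195, -0.3814, 0.3043]
tool_rot: [3.139, 0.002, 1.619]
contact_force: [-0.4, -0.1, 0.3]
opening: 0.0918
t 32.2 pos [ 0.4195 -0.3814  0.3043] rot [3.139e+00 2.000e-03 1.619e+00] F [-0.4 -0.1  0.3] open 0.0918 q [-0.87  0.38  1.29  0.    1.47 -0.92]
refill1_c 0.9 [ 0.4116 -0.3171  0.125 ] [312. 123.]
```

View pics/w21.png

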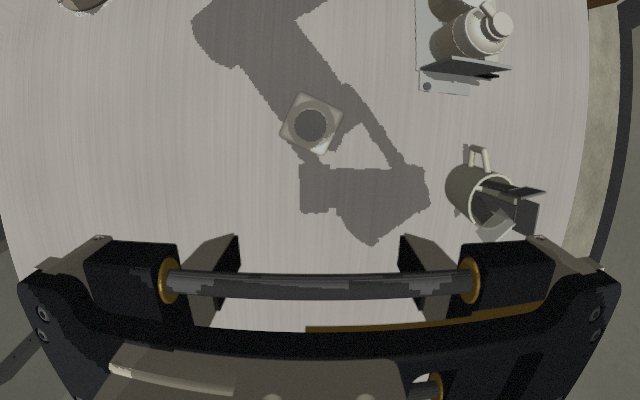

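View pics/w22.png

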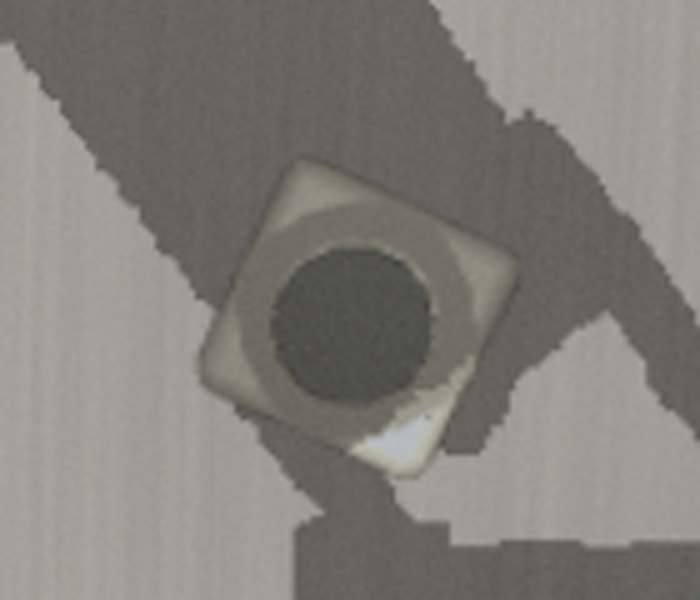

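View pics/t3.png

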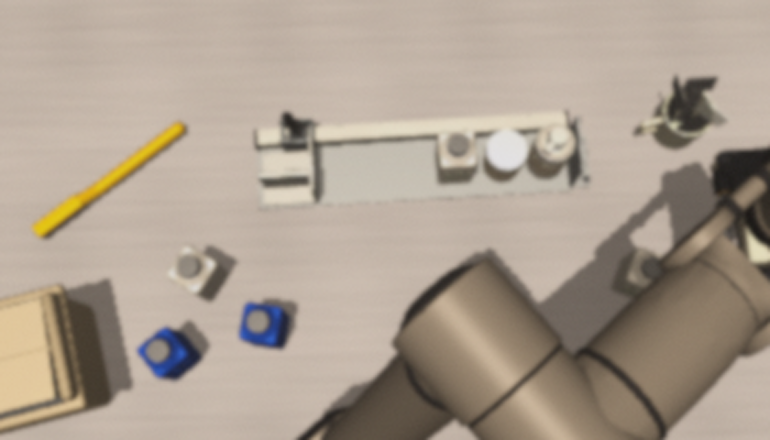

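Run:
```python
from h import *
quad("wrist",[(293,153),(522,258),(419,482),(198,377)],.116,(240,60),5)
P=cp("wrist");print(unp("wrist",240+353/5,60+325/5,.144,P));
```

```text
centre [ 0.4105 -0.3189]
side 0.0534 ang -22.2
side 0.0532 ang -111.3
side 0.0528 ang 156.7
side 0.0522 ang 69.3
[ 0.41012859 -0.31917637  0.144     ]
```

Run:
```python
from h import *
rows([.4103,-.319,.18],1.187)
```

```text
shift cm [ 6.35 -0.62 12.42] turn [ 0.2  0.1 24.7]
```

```bash
python3 -m creep '[[[3,-0.3,3,0,0,8,1],[6.3,-0.6,6,0,0,16,1],[6.3,-0.6,9,0,0,24,1],[6.3,-0.6,12.4,0,0,24.7,1],[6.3,-0.6,12.4,0,0,24.7,1],[6.3,-0.6,12.4,0,0,24.7,1]]]' 30
python3 - <<'E'
from h import *
st();snap("wrist","w23");rows([.4103,-.319,.098],1.187)
E
```

```text
time: 33.0
tool_pos: [0.4108, -0.3195, 0.1808]
tool_rot: [3.139, 0.001, 1.189]
contact_force: [-0.3, -0.6, 1.5]
opening: 0.0918
t 33.0 pos [ 0.4108 -0.3195  0.1808] rot [3.139e+00 1.000e-03 1.189e+00] F [-0.3 -0.6  1.5] open 0.0918 q [-0.81  0.39  1.63  0.    1.12 -0.43]
shift cm [ 0.09 -0.18  8.36] turn [0.3 0.1 0.1]
```

View pics/w23.png

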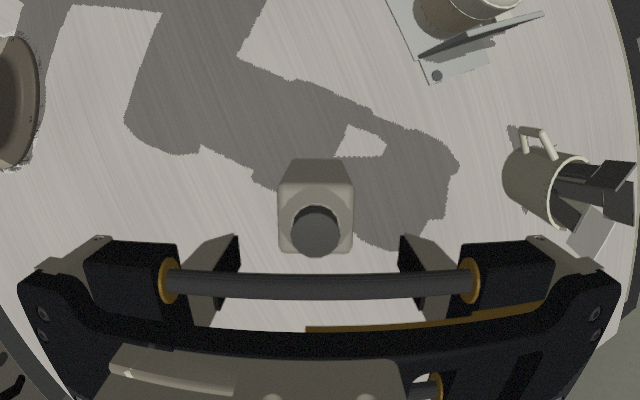

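```bash
python3 -m creep '[[[0,-0.1,3,0,0,0,1],[0,-0.1,6,0,0,0,1],[0,-0.1,8.2,0,0,0,1],[0,-0.1,8.2,0,0,0,1],[0,-0.1,8.2,0,0,0,-1],[0,-0.1,8.2,0,0,0,-1],[0,-0.1,8.2,0,0,0,-1],[0,-0.1,8.2,0,0,0,-1]]]' 30
python3 -m creep '[[[0,0,0,0,0,0,-1],[0,0,-1.5,0,0,0,-1],[0,0,-5,0,0,0,-1],[0,0,-9,0,0,0,-1],[0,0,-9,0,0,0,-1]]]' 30
python3 - <<'E'
from h import *
st();snap("wrist","w24")
rows([.593,.026,.22],1.618)
E
```

```text
time: 33.85
tool_pos: [0.4111, -0.3205, 0.1007]
tool_rot: [3.135, 0.003, 1.189]
contact_force: [0.1, 0.0, 0.1]
opening: 0.0641
time: 34.35
tool_pos: [0.4125, -0.3219, 0.1956]
tool_rot: [3.126, 0.007, 1.189]
contact_force: [0.1, -0.4, -3.0]
opening: 0.0566
t 34.35 pos [ 0.4125 -0.3219  0.1956] rot [3.126 0.007 1.189] F [ 0.1 -0.4 -3. ] open 0.0566 q [-0.81  0.37  1.61  0.    1.14 -0.43]
shift cm [38.94  3.94 -2.87] turn [  0.6   0.4 -24.6]
```

View pics/w24.png

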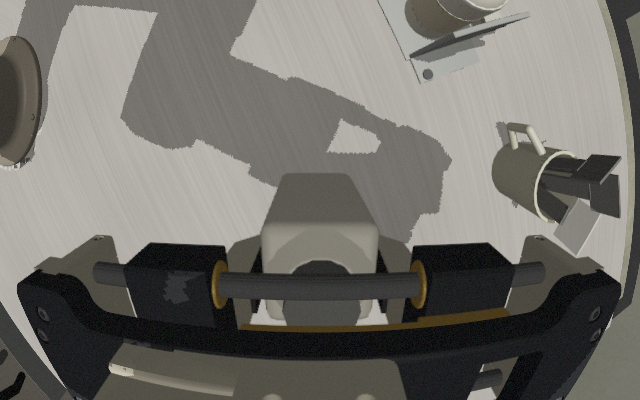

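```bash
python3 -m creep '[[[4,-1,-0.5,0.3,0.2,-2,-1],[8,-2,-0.5,0.3,0.2,-5,-1],[12.5,-3,-0.5,0.3,0.2,-9,-1],[17,-4.2,-0.5,0.3,0.2,-13,-1],[21.5,-5.4,-0.5,0.3,0.2,-17,-1],[26,-6.5,-0.5,0.3,0.2,-21,-1],[30,-7.5,-0.5,0.3,0.2,-24.6,-1],[34,-8.5,-0.5,0.3,0.2,-24.6,-1]]]' 30
python3 - <<'E'
from h import *
st();rows([.5925,.026,.15],1.618)
E
```

```text
time: 35.2
tool_pos: [0.4582, 0.0283, 0.1935]
tool_rot: [3.141, 0.005, 1.62]
contact_force: [0.3, -0.3, -4.0]
opening: 0.0561
t 35.2 pos [0.4582 0.0283 0.1935] rot [3.141 0.005 1.62 ] F [ 0.3 -0.3 -4. ] open 0.0561 q [-0.1   0.27  1.77 -0.    1.1  -0.15]
shift cm [-0.87 13.4   4.36] turn [0.  0.3 0.1]
```

```bash
python3 -m creep '[[[-0.3,3,0,0,0.2,0,-1],[-0.6,6,1,0,0.2,0,-1],[-0.8,9,2,0,0.2,0,-1],[-0.8,12,3,0,0.2,0,-1],[-0.8,13.3,4.3,0,0.2,0,-1],[-0.8,13.3,4.3,0,0.2,0,-1],[-0.8,13.3,4.3,0,0.2,0,-1]]]' 30
python3 - <<'E'
from h import *
st();snap("wrist","w25");rows([.5925,.024,.104],1.618)
E
```

```text
time: 35.9
tool_pos: [0.59, 0.0268, 0.1486]
tool_rot: [-3.138, 0.0, 1.62]
contact_force: [-0.5, -0.1, -3.5]
opening: 0.0558
t 35.9 pos [0.59   0.0268 0.1486] rot [-3.138  0.     1.62 ] F [-0.5 -0.1 -3.5] open 0.0558 q [-0.08  0.55  1.46 -0.    1.14 -0.13]
shift cm [-0.28  0.22  4.56] turn [-0.1  0.   0.1]
```

View pics/w25.png

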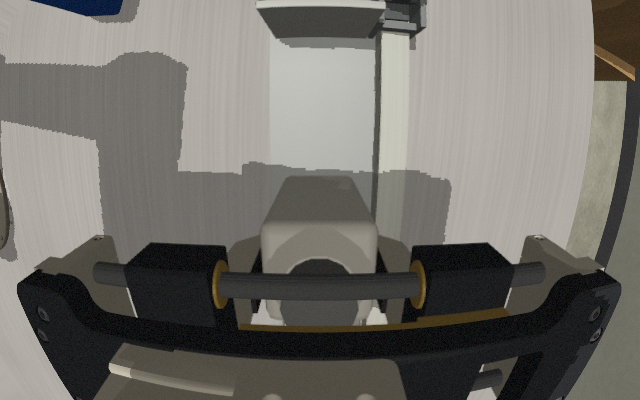

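```bash
python3 -m creep '[[[-0.2,0.2,1.5,0,0,0,-1],[-0.2,0.2,3,0,0,0,-1],[-0.2,0.2,4.2,0,0,0,-1],[-0.2,0.2,4.5,0,0,0,-1],[-0.2,0.2,4.6,0,0,0,-1],[-0.2,0.2,4.7,0,0,0,-1],[-0.2,0.2,4.7,0,0,0,-1]]]' 30
python3 - <<'E'
from h import *
st()
E
```

```text
time: 36.65
tool_pos: [0.5914, 0.0247, 0.1043]
tool_rot: [-3.139, 0.001, 1.62]
contact_force: [-5.9, -0.7, 6.9]
opening: 0.0557
t 36.65 pos [0.5914 0.0247 0.1043] rot [-3.139e+00  1.000e-03  1.620e+00] F [-5.9 -0.7  6.9] open 0.0557 q [-0.09  0.6   1.51 -0.    1.04 -0.14]
```

```bash
python3 -m creep '[[[0,0,0,0,0,0,0.8],[0,0,0,0,0,0,0.8],[0,0,0,0,0,0,0.8],[0,0,-4,0,0,0,1],[0,0,-9,0,0,0,1],[0,0,-14,0,0,0,1],[3,-2,-19,0,0,0,1],[7,-4,-20,0,0,0,1]]]' 30
python3 - <<'E'
from h import *
st();rows([.44,.26,.31],1.618)
E
```

```text
time: 37.45
tool_pos: [0.5527, 0.0878, 0.3069]
tool_rot: [3.136, 0.002, 1.617]
contact_force: [0.4, 1.0, -0.5]
opening: 0.0919
t 37.45 pos [0.5527 0.0878 0.3069] rot [3.136e+00 2.000e-03 1.617e+00] F [ 0.4  1.  -0.5] open 0.0919 q [ 0.02  0.36  1.31 -0.    1.46 -0.02]
shift cm [ 17.72 -10.47  -0.39] turn [ 0.3  0.1 -0.1]
```

```bash
python3 -m creep '[[[4,-2.4,0,0.2,0,0,1],[8,-4.8,0,0.2,0,0,1],[12,-7.2,0,0.2,0,0,1],[16,-9.6,0,0.2,0,0,1],[17.7,-10.5,0,0.2,0,0,1],[17.7,-10.5,0,0.2,0,0,1],[17.7,-10.5,0,0.2,0,0,1],[17.7,-10.5,0,0.2,0,0,1]]]' 30
python3 - <<'E'
from h import *
st();P=cp("wrist");snap("wrist","w26")
for l in ["refill1_c"]:
    for s,x in look("wrist",l,P): print(l,s,x,np.round(proj("wrist",x,P)))
snap("top","t4",(130,100,480,300),2.2)
E
```

```text
time: 38.25
tool_pos: [0.4405, 0.2589, 0.3061]
tool_rot: [3.139, 0.002, 1.616]
contact_force: [1.1, 0.5, -0.2]
opening: 0.0916
t 38.25 pos [0.4405 0.2589 0.3061] rot [3.139e+00 2.000e-03 1.616e+00] F [ 1.1  0.5 -0.2] open 0.0916 q [ 0.38  0.27  1.44 -0.    1.43  0.34]
refill1_c 0.6 [0.5784 0.0546 0.0738] [401. 310.]
```

View pics/w26.png

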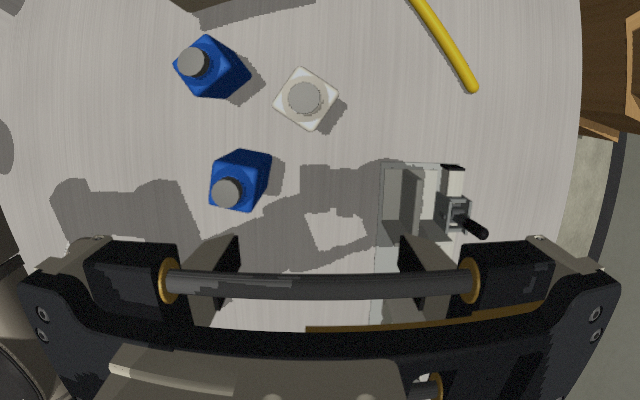

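View pics/t4.png

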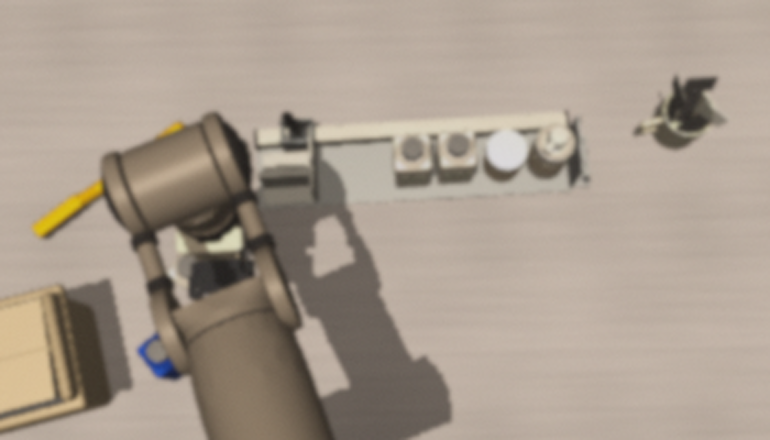

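Three candidates here: blue at (193,62), blue at (228,190), white at (303,98). The white one fits the refill description. Enlarged crop next.

Run:
```python
from h import *
st();snap("wrist","w27",(250,50,360,150),7)
```

```text
t 38.4 pos [0.4404 0.2589 0.306 ] rot [3.140e+00 2.000e-03 1.615e+00] F [-0.7  0.4 -0.5] open 0.0923 q [ 0.38  0.27  1.44 -0.    1.43  0.34]
```

View pics/w27.png

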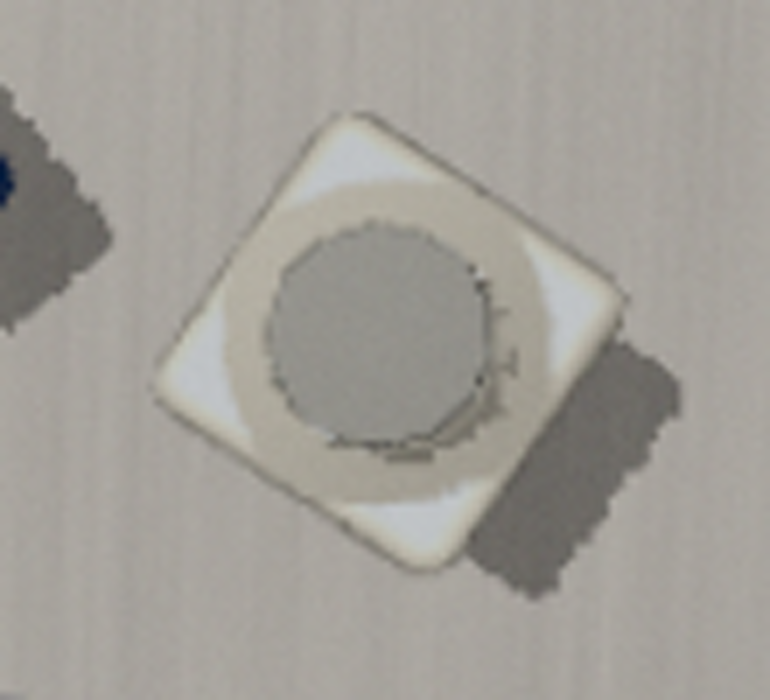

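Run:
```python
from h import *
quad("wrist",[(343,108),(628,297),(432,577),(152,388)],.116,(250,50),7)
P=cp("wrist");print(unp("wrist",250+378/7,50+335/7,.144,P)); 
print("blue", unp("wrist",193,62,.144,P),unp("wrist",228,190,.144,P))
```

```text
centre [0.424  0.3485]
side 0.0521 ang -31.8
side 0.0525 ang -122.0
side 0.0521 ang 147.5
side 0.0519 ang 58.1
[0.42373575 0.34823153 0.144     ]
blue [0.30802644 0.38669135 0.144     ] [0.34692511 0.25230863 0.144     ]
```

Run:
```python
from h import *
rows([.424,.3485,.19],1.012)
```

```text
shift cm [ 9.04 -1.25 11.58] turn [ 0.1  0.1 34.6]
```

```bash
python3 -m creep '[[[4,-0.6,2,0,0,8,1],[9,-1.2,4,0,0,16,1],[9,-1.2,6,0,0,24,1],[9,-1.2,8,0,0,32,1],[9,-1.2,11.6,0,0,34.6,1],[9,-1.2,11.6,0,0,34.6,1],[9,-1.2,11.6,0,0,34.6,1]]]' 30
python3 - <<'E'
from h import *
st();snap("wrist","w28");rows([.424,.3485,.099],1.012)
E
```

```text
time: 39.15
tool_pos: [0.4249, 0.3478, 0.1901]
tool_rot: [3.14, 0.001, 1.012]
contact_force: [-0.4, 0.7, 0.9]
opening: 0.0919
t 39.15 pos [0.4249 0.3478 0.1901] rot [3.140e+00 1.000e-03 1.012e+00] F [-0.4  0.7  0.9] open 0.0919 q [ 0.55  0.43  1.53 -0.    1.18  1.11]
shift cm [-0.07 -0.16  9.22] turn [ 0.2 -0.1 -0. ]
```

View pics/w28.png

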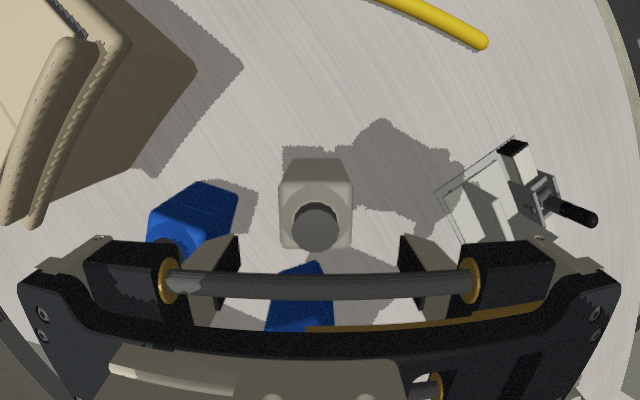

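```bash
python3 -m creep '[[[0,-0.1,3,0,0,0,0.8],[0,-0.1,6,0,0,0,0.8],[0,-0.1,9,0,0,0,0.8],[0,-0.1,9.1,0,0,0,0.8],[0,-0.1,9.1,0,0,0,-1],[0,-0.1,9.1,0,0,0,-1],[0,-0.1,9.1,0,0,0,-1],[0,-0.1,9.1,0,0,0,-1]]]' 30
python3 -m creep '[[[0,0,0,0,0,0,-1],[0,0,-1.5,0,0,0,-1],[0,0,-5,0,0,0,-1],[0,0,-9,0,0,0,-1],[0,0,-9,0,0,0,-1]]]' 30
python3 - <<'E'
from h import *
st();snap("wrist","w29")
P=cp("wrist")
rows([.46,.1,.2],1.618)
E
```

```text
time: 40.0
tool_pos: [0.4252, 0.3493, 0.1016]
tool_rot: [3.138, -0.003, 1.012]
contact_force: [-1.3, 1.2, 6.1]
opening: 0.0558
time: 40.5
tool_pos: [0.4272, 0.3506, 0.1968]
tool_rot: [3.133, -0.012, 1.012]
contact_force: [0.5, 0.3, -2.5]
opening: 0.0558
t 40.5 pos [0.4272 0.3506 0.1968] rot [ 3.133 -0.012  1.012] F [ 0.5  0.3 -2.5] open 0.0558 q [ 0.55  0.42  1.53 -0.    1.18  1.11]
shift cm [-19.37  16.14  -0.66] turn [  0.5  -0.3 -34.7]
```

View pics/w29.png

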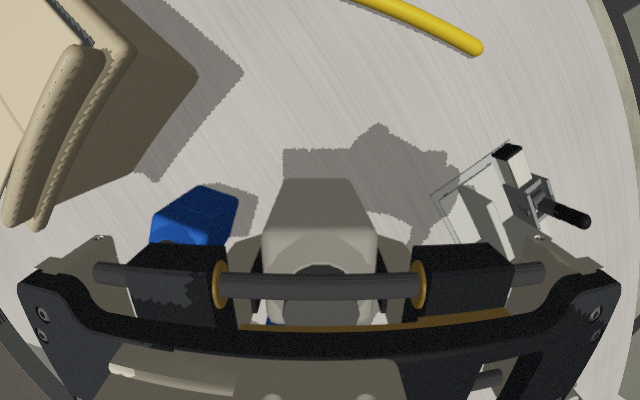

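```bash
python3 -m creep '[[[-1,2,-4,0.3,-0.3,0,-1],[-3,5,-6,0.3,-0.3,-6,-1],[-6,8,-6,0.3,-0.3,-12,-1],[-9,10,-6,0.3,-0.3,-18,-1],[-12,12,-6,0.3,-0.3,-24,-1],[-15,14,-6,0.3,-0.3,-30,-1],[-18,15.5,-6,0.3,-0.3,-34.7,-1],[-19.4,16.1,-6,0.3,-0.3,-34.7,-1]]]' 30
python3 - <<'E'
from h import *
st();rows([.589,.097,.16],1.618)
E
```

```text
time: 41.35
tool_pos: [0.4577, 0.0972, 0.2514]
tool_rot: [-3.14, 0.001, 1.618]
contact_force: [-0.1, 0.4, -3.8]
opening: 0.0559
t 41.35 pos [0.4577 0.0972 0.2514] rot [-3.140e+00  1.000e-03  1.618e+00] F [-0.1  0.4 -3.8] open 0.0559 q [ 0.05  0.23  1.65 -0.    1.26 -0.  ]
shift cm [-0.62 13.13  9.12] turn [-0.1  0.1 -0. ]
```

```bash
python3 -m creep '[[[-0.2,4,1,0,0,0,-1],[-0.4,8,3,0,0,0,-1],[-0.6,11,5,0,0,0,-1],[-0.7,13.1,7,0,0,0,-1],[-0.7,13.1,9,0,0,0,-1],[-0.7,13.1,9,0,0,0,-1],[-0.7,13.1,9,0,0,0,-1]]]' 30
python3 - <<'E'
from h import *
st();snap("wrist","w30");rows([.5893,.095,.105],1.618)
E
```

```text
time: 42.05
tool_pos: [0.5878, 0.0962, 0.16]
tool_rot: [-3.137, 0.001, 1.618]
contact_force: [-0.0, 1.0, -3.3]
opening: 0.0559
t 42.05 pos [0.5878 0.0962 0.16  ] rot [-3.137e+00  1.000e-03  1.618e+00] F [-0.   1.  -3.3] open 0.0559 q [ 0.03  0.54  1.43 -0.    1.17 -0.01]
shift cm [-0.12  0.09  5.62] turn [-0.1  0.1  0. ]
```

View pics/w30.png

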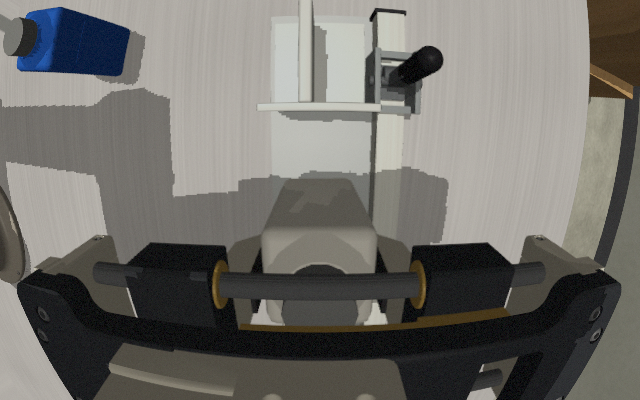

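```bash
python3 -m creep '[[[0,0.1,2,0,0,0,-1],[0,0.1,4,0,0,0,-1],[0,0.1,5.2,0,0,0,-1],[0,0.1,5.5,0,0,0,-1],[0,0.1,5.6,0,0,0,-1],[0,0.1,5.7,0,0,0,-1],[0,0.1,5.7,0,0,0,-1]]]' 30
python3 - <<'E'
from h import *
st()
E
```

```text
time: 42.8
tool_pos: [0.5898, 0.0963, 0.1051]
tool_rot: [-3.141, 0.001, 1.618]
contact_force: [0.0, -0.1, -3.4]
opening: 0.0557
t 42.8 pos [0.5898 0.0963 0.1051] rot [-3.141e+00  1.000e-03  1.618e+00] F [ 0.  -0.1 -3.4] open 0.0557 q [ 0.03  0.6   1.49 -0.    1.05 -0.01]
```

```bash
python3 -m creep '[[[0,0,0.1,0,0,0,-1],[0,0,0.2,0,0,0,-1],[0,0,0.3,0,0,0,-1]]]' 30
python3 - <<'E'
from h import *
st()
E
```

```text
time: 43.1
tool_pos: [0.5898, 0.0958, 0.1047]
tool_rot: [3.141, 0.002, 1.618]
contact_force: [-8.3, -3.5, 19.7]
opening: 0.0559
t 43.1 pos [0.5898 0.0958 0.1047] rot [3.141e+00 2.000e-03 1.618e+00] F [-8.3 -3.5 19.7] open 0.0559 q [ 0.03  0.6   1.49 -0.    1.04 -0.01]
```

```bash
python3 -m creep '[[[0,0,0,0,0,0,0.8],[0,0,0,0,0,0,0.8],[0,0,0,0,0,0,0.8],[0,0,-4,0,0,0,1],[0,0,-9,0,0,0,1],[0,0,-14,0,0,0,1],[0,0,-19,0,0,0,1],[-4,-4,-24,0,0,0,1]]]' 30
python3 -m creep '[[[-5,-3,0,0,0,0,1],[-10,-3,0,0,0,0,1],[-14,-3,0,0,0,0,1],[-14,-3,0,0,0,0,1],[-14,-3,0,0,0,0,1],[-14,-3,0,0,0,0,1]]]' 30
python3 - <<'E'
from h import *
st();snap("wrist","w31");snap("scene","s3",(180,110,460,290),2.8)
snap("top","t5",(220,110,480,230),3)
E
```

```text
time: 43.9
tool_pos: [0.5664, 0.0703, 0.3312]
tool_rot: [3.135, 0.001, 1.621]
contact_force: [0.9, -1.0, 0.1]
opening: 0.0916
time: 44.5
tool_pos: [0.5436, -0.0701, 0.331]
tool_rot: [3.135, 0.001, 1.622]
contact_force: [0.1, 0.1, -0.6]
opening: 0.0919
t 44.5 pos [ 0.5436 -0.0701  0.331 ] rot [3.135e+00 1.000e-03 1.622e+00] F [ 0.1  0.1 -0.6] open 0.0919 q [-0.27  0.33  1.29  0.    1.51 -0.32]
```

View pics/w31.png

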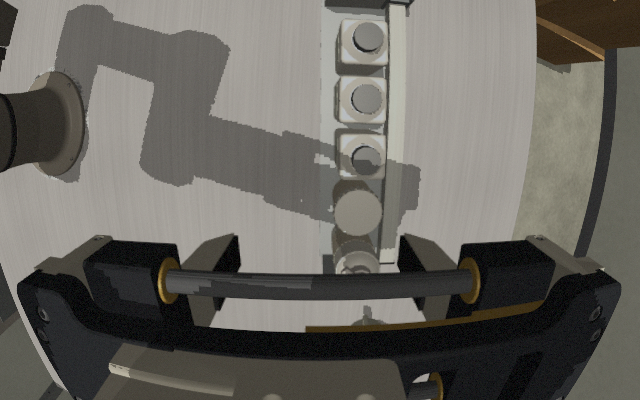

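View pics/s3.png

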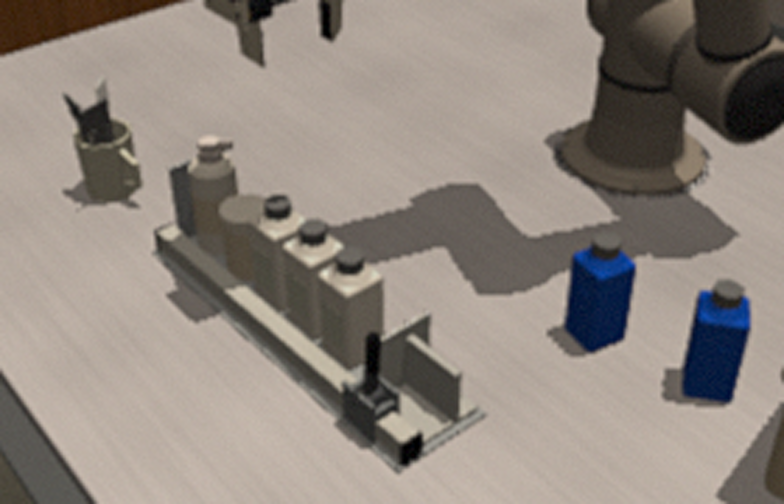

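View pics/t5.png

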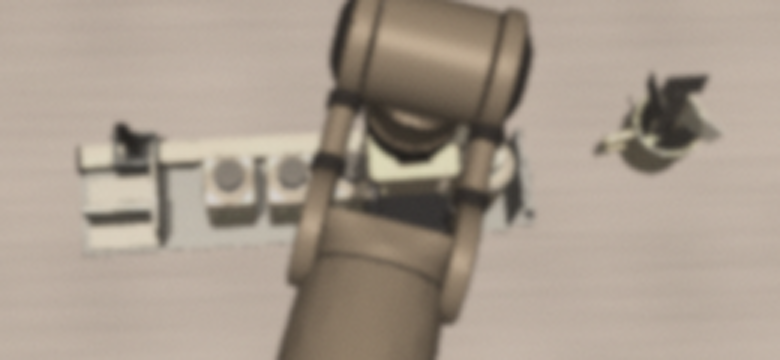

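```bash
python3 -m creep '[[[5,0.5,0,0,0,0,1],[10,1,0,0,0,0,0.5],[15,2,0,0,0,0,0],[20,3,0,0,0,0,0],[25,4,0,0,0,0,0],[29,4.4,2,0,0,0,0],[32,4.4,6,0,0,0,0],[32,4.4,10,0,0,0,0]]]' 30
python3 -m creep '[[[0,0,0,0,0,0,0],[0,0,0,0,0,0,0],[0,0,0,0,0,0,0]]]' 30
python3 - <<'E'
from h import *
st();snap("wrist","w32");P=cp("wrist");print(proj("wrist",[.5702,.2517,.08],P))
rows([.5702,.2517,.065],1.618)
E
```

```text
time: 45.45
tool_pos: [0.5703, 0.2577, 0.23]
tool_rot: [3.133, -0.001, 1.63]
contact_force: [1.0, -0.8, -1.0]
opening: 0.0468
time: 45.75
tool_pos: [0.5713, 0.258, 0.2329]
tool_rot: [3.129, -0.002, 1.63]
contact_force: [0.1, -0.5, -0.4]
opening: 0.0459
t 45.75 pos [0.5713 0.258  0.2329] rot [ 3.129e+00 -2.000e-03  1.630e+00] F [ 0.1 -0.5 -0.4] open 0.0459 q [ 0.3   0.53  1.24 -0.    1.35  0.24]
[313.65536545 195.73571537]
shift cm [-0.62 -0.39 16.8 ] turn [ 0.8 -0.1  0.7]
```

View pics/w32.png

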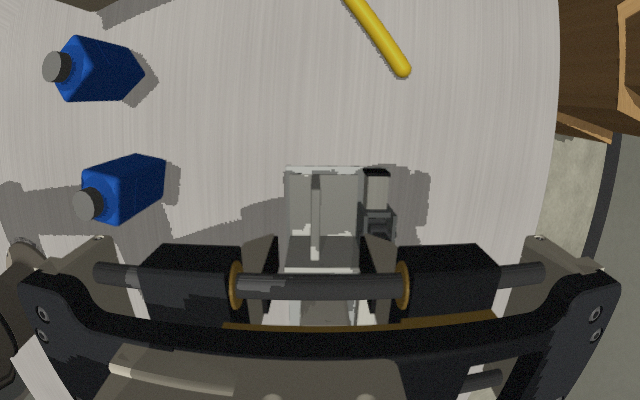

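```bash
python3 -m creep '[[[-0.6,-0.3,5,0.7,0,0.7,0],[-0.6,-0.3,10,0.7,0,0.7,0],[-0.6,-0.3,14,0.7,0,0.7,0],[-0.6,-0.3,16.8,0.7,0,0.7,0],[-0.6,-0.3,16.8,0.7,0,0.7,0],[-0.6,-0.3,16.8,0.7,0,0.7,-1],[-0.6,-0.3,16.8,0.7,0,0.7,-1],[-0.6,-0.3,16.8,0.7,0,0.7,-1]]]' 50
python3 -m creep '[[[0,0,0,0,0,0,-1],[0,0,0,0,0,0,-1],[0,0,0,0,0,0,-1],[0,0,0,0,0,0,-1]]]' 50
python3 - <<'E'
from h import *
st();rows([.5702+.047*.112,.2517-.112,.0654],1.618)
E
```

```text
time: 46.6
tool_pos: [0.5725, 0.2523, 0.0676]
tool_rot: [3.136, -0.003, 1.617]
contact_force: [-0.1, -0.4, 0.4]
opening: 0.0267
time: 47.0
tool_pos: [0.5703, 0.2524, 0.0687]
tool_rot: [3.141, -0.003, 1.617]
contact_force: [-9.6, -1.5, 9.9]
opening: 0.0092
t 47.0 pos [0.5703 0.2524 0.0687] rot [ 3.141e+00 -3.000e-03  1.617e+00] F [-9.6 -1.5  9.9] open 0.0092 q [0.29 0.69 1.44 0.   1.01 0.24]
shift cm [-1.128e+01 -1.000e-02  3.000e-01] turn [ 0.1 -0.2 -0. ]
```

```bash
python3 -m creep '[[[-1,0,0,0,0,0,-1],[-2,0,0,0,0,0,-1],[-3,0,0,0,0,0,-1],[-4,0,0,0,0,0,-1],[-4.7,0,0,0,0,0,-1],[-5.4,0,0,0,0,0,-1],[-6.1,0,0,0,0,0,-1],[-6.8,0,0,0,0,0,-1]]]' 50
python3 - <<'E'
from h import *
st()
E
```

```text
time: 47.8
tool_pos: [0.5732, 0.1847, 0.0688]
tool_rot: [3.141, -0.004, 1.617]
contact_force: [-2.0, 9.1, -0.8]
opening: 0.0101
t 47.8 pos [0.5732 0.1847 0.0688] rot [ 3.141 -0.004  1.617] F [-2.   9.1 -0.8] open 0.0101 q [0.18 0.66 1.51 0.   0.97 0.13]
```

```bash
python3 -m creep '[[[-0.5,0,0,0,0,0,-1],[-1,0,0,0,0,0,-1],[-1.5,0,0,0,0,0,-1],[-2,0,0,0,0,0,-1],[-2.5,0,0,0,0,0,-1],[-3,0,0,0,0,0,-1],[-3.4,0,0,0,0,0,-1],[-3.8,0,0,0,0,0,-1]]]' 50
python3 - <<'E'
from h import *
st(); snap("scene","s4",(180,110,460,290),2.8)
E
```

```text
time: 48.6
tool_pos: [0.5748, 0.149, 0.0688]
tool_rot: [3.14, -0.008, 1.617]
contact_force: [-1.1, 17.3, -2.1]
opening: 0.0096
t 48.6 pos [0.5748 0.149  0.0688] rot [ 3.14  -0.008  1.617] F [-1.1 17.3 -2.1] open 0.0096 q [0.12 0.64 1.54 0.01 0.96 0.07]
```

View pics/s4.png

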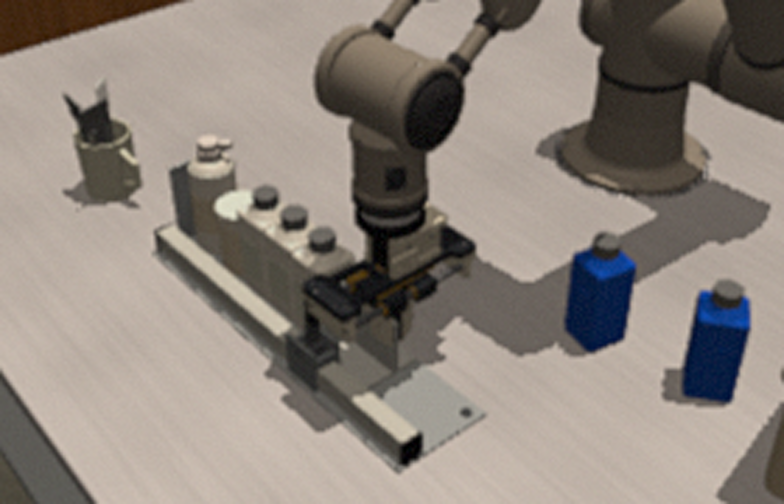

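```bash
python3 -m creep '[[[-0.3,0,0,0,0,0,-1],[-0.6,0,0,0,0,0,-1],[-0.9,0,0,0,0,0,-1],[-0.9,0,0,0,0,0,-1]]]' 50
python3 - <<'E'
from h import *
st()
E
```

```text
time: 49.05
tool_pos: [0.575, 0.1445, 0.0689]
tool_rot: [3.139, -0.015, 1.616]
contact_force: [0.6, 28.1, -3.8]
opening: 0.01
t 49.05 pos [0.575  0.1445 0.0689] rot [ 3.139 -0.015  1.616] F [ 0.6 28.1 -3.8] open 0.01 q [0.11 0.64 1.54 0.02 0.96 0.05]
```

```bash
python3 -m creep '[[[-0.3,0,0,0,0,0,-1],[-0.6,0,0,0,0,0,-1],[-0.8,0,0,0,0,0,-1],[-0.8,0,0,0,0,0,-1]]]' 50
python3 - <<'E'
from h import *
st()
E
```

```text
time: 49.45
tool_pos: [0.575, 0.144, 0.0689]
tool_rot: [3.137, -0.027, 1.616]
contact_force: [0.6, 37.4, -5.4]
opening: 0.0097
t 49.45 pos [0.575  0.144  0.0689] rot [ 3.137 -0.027  1.616] F [ 0.6 37.4 -5.4] open 0.0097 q [0.1  0.64 1.55 0.03 0.95 0.04]
```

```bash
python3 -m creep '[[[0.2,0,0,0,0,0,-1],[0.3,0,0,0,0,0,0],[0.3,0,0,0,0,0,0],[0.3,0,0,0,0,0,0],[0.3,0,-5,0,-1.5,0,0],[0.3,0,-10,0,-1.5,0,0],[0.3,0,-15,0,-1.5,0,0],[0,-2,-20,0,-1.5,0,0]]]' 30
python3 - <<'E'
from h import *
st();rows([.55,-.09,.33],1.618)
E
```

```text
time: 50.25
tool_pos: [0.557, 0.1372, 0.2676]
tool_rot: [3.135, 0.0, 1.615]
contact_force: [1.0, -0.6, 0.1]
opening: 0.046
t 50.25 pos [0.557  0.1372 0.2676] rot [3.135 0.    1.615] F [ 1.  -0.6  0.1] open 0.046 q [ 0.11  0.41  1.35 -0.    1.38  0.06]
shift cm [-22.66  -1.66  -6.25] turn [ 0.4  0.  -0.2]
```

```bash
python3 -m creep '[[[-4,-0.5,-3,0.4,0,0,0],[-8,-1,-6,0.4,0,0,0],[-12,-1.6,-6,0.4,0,0,0.5],[-16,-1.6,-6,0.4,0,0,1],[-20,-1.6,-6,0.4,0,0,1],[-22.6,-1.6,-6,0.4,0,0,1],[-22.6,-1.6,-6,0.4,0,0,1],[-22.6,-1.6,-6,0.4,0,0,1]]]' 30
python3 -m creep '[[[0,0,0,0,0,0,1],[0,0,0,0,0,0,1]]]' 30
python3 - <<'E'
from h import *
st();snap("wrist","w33",(280,0,430,300),2.6); snap("scene","s5",(180,110,460,290),2.8);P=cp("wrist")
import pickle; pickle.dump(P,open("P33","wb"))
E
```

```text
time: 51.05
tool_pos: [0.5503, -0.0901, 0.3274]
tool_rot: [-3.141, -0.0, 1.613]
contact_force: [-0.5, 0.3, 0.7]
opening: 0.0891
time: 51.25
tool_pos: [0.5503, -0.0891, 0.3276]
tool_rot: [-3.141, -0.0, 1.614]
contact_force: [0.3, -0.5, -0.3]
opening: 0.0919
t 51.25 pos [ 0.5503 -0.0891  0.3276] rot [-3.141 -0.     1.614] F [ 0.3 -0.5 -0.3] open 0.0919 q [-0.3   0.35  1.27  0.    1.52 -0.34]
```

View pics/w33.png

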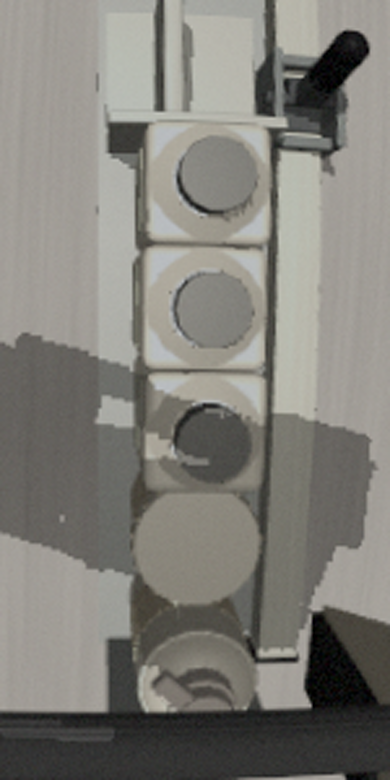

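View pics/s5.png

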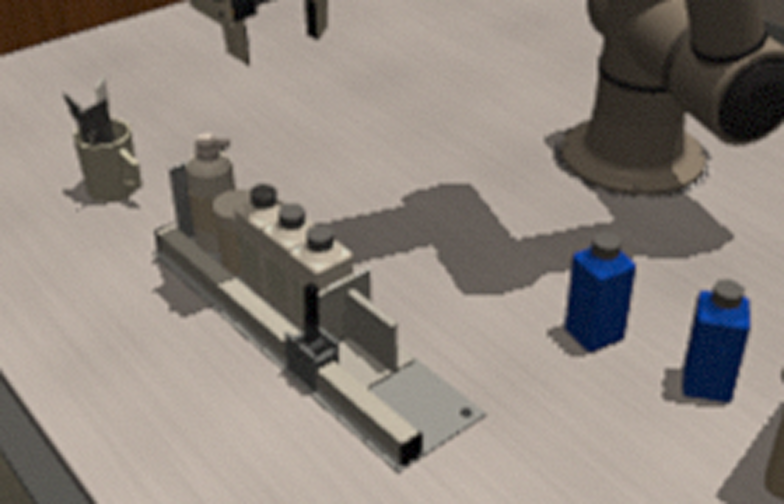

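Run:
```python
from h import *
P=cp("wrist");w=lambda a,b,z: unp("wrist",280+a/2.6,0+b/2.6,z,P)
st()
for n,a in dict(c3=(217,173,.144),c2=(212,310,.144),c1=(212,443,.144),tub=(197,547,.095),ret=(210,124,.095),pump=(197,690,.124)).items(): print(n,np.round(w(*a),4))
```

```text
t 51.35 pos [ 0.5503 -0.0892  0.3276] rot [-3.141 -0.     1.614] F [0.3 0.4 0.9] open 0.092 q [-0.3   0.35  1.27  0.    1.52 -0.34]
c3 [0.5929 0.0382 0.144 ]
c2 [ 0.5937 -0.0182  0.144 ]
c1 [ 0.5974 -0.0733  0.144 ]
tub [ 0.6014 -0.1352  0.095 ]
ret [0.5953 0.0691 0.095 ]
pump [ 0.6037 -0.1996  0.124 ]
```

```bash
python3 -m creep '[[[-5,1,0,0,0,0,1],[-10,2,0,0,0,0,1],[-15,3,0,0,0,0,1],[-17,4,0,0,0,0,1],[-17,4,0,0,0,0,1],[-17,4,0,0,0,0,1],[-17,4,0,0,0,0,1],[-17,4,0,0,0,0,1]]]' 30
python3 - <<'E'
from h import *
st();snap("wrist","w34",(240,0,440,250),3)
E
```

```text
time: 52.15
tool_pos: [0.5977, -0.2557, 0.3282]
tool_rot: [3.141, -0.0, 1.616]
contact_force: [-0.7, 0.5, 0.3]
opening: 0.092
t 52.15 pos [ 0.5977 -0.2557  0.3282] rot [ 3.141 -0.     1.616] F [-0.7  0.5  0.3] open 0.092 q [-0.52  0.55  0.96  0.    1.63 -0.57]
```

View pics/w34.png

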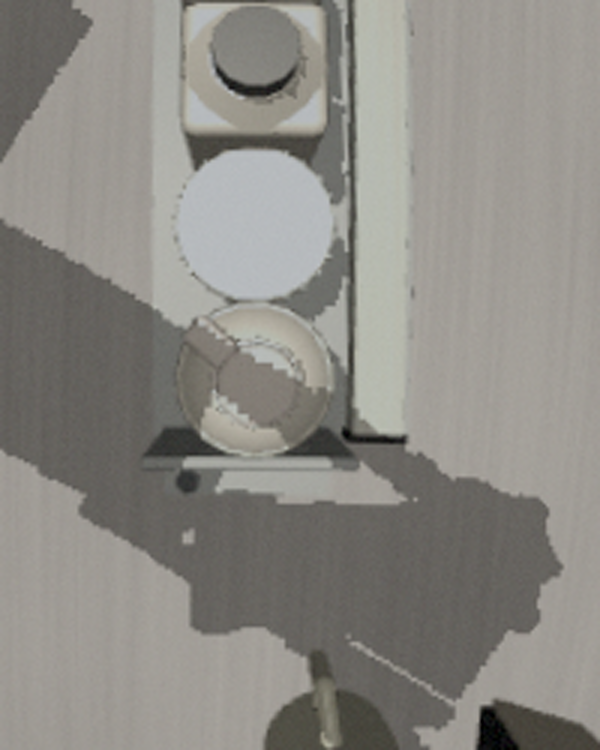

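Run:
```python
from h import *
P=cp("wrist");w=lambda a,b,z: np.round(unp("wrist",240+a/3,0+b/3,z,P),4)
st()
print("pump",w(254,380,.124),w(254,303,.124),w(254,456,.124),"ep",w(250,459,.12),"tub",w(254,225,.095),w(254,149,.095),w(254,300,.095),"ref bottom edge",w(255,136,.116))
```

```text
t 52.2 pos [ 0.5977 -0.2559  0.3283] rot [3.141 0.    1.616] F [ 1.   0.4 -0.4] open 0.0918 q [-0.52  0.55  0.96  0.    1.63 -0.57]
pump [ 0.6031 -0.1962  0.124 ] [ 0.6018 -0.1673  0.124 ] [ 0.6045 -0.2249  0.124 ] ep [ 0.6031 -0.2266  0.12  ] tub [ 0.6008 -0.1346  0.095 ] [ 0.5994 -0.103   0.095 ] [ 0.6022 -0.1652  0.095 ] ref bottom edge [ 0.5994 -0.102   0.116 ]
```

```bash
python3 -m creep '[[[5,-0.3,0,0,0,0,1],[10,-0.7,0,0,0,0,0.5],[15,-1.1,0,0,0,0,0],[20,-1.5,0,0,0,0,0],[25,-1.8,0,0,0,0,0],[30,-2,0,0,0,0,0],[35,-2,0,0,0,0,0],[39.5,-0.4,4,0,0,0,0]]]' 30
python3 -m creep '[[[0,0,2,0,0,0,0],[0,0,6,0,0,0,0],[0,0,8,0,0,0,0],[0,0,8,0,0,0,0],[0,0,8,0,0,0,0]]]' 30
python3 - <<'E'
from h import *
st();snap("wrist","w35");rows([.575,.144,.067],1.618)
E
```

```text
time: 53.0
tool_pos: [0.5731, 0.1321, 0.302]
tool_rot: [3.131, -0.001, 1.618]
contact_force: [1.3, -0.7, -0.7]
opening: 0.046
time: 53.5
tool_pos: [0.574, 0.1326, 0.2231]
tool_rot: [3.13, -0.001, 1.619]
contact_force: [0.8, 0.7, 0.9]
opening: 0.0461
t 53.5 pos [0.574  0.1326 0.2231] rot [ 3.130e+00 -1.000e-03  1.619e+00] F [0.8 0.7 0.9] open 0.0461 q [0.1  0.47 1.38 0.   1.28 0.05]
shift cm [ 1.13 -0.1  15.69] turn [ 0.8 -0.1  0. ]
```

View pics/w35.png

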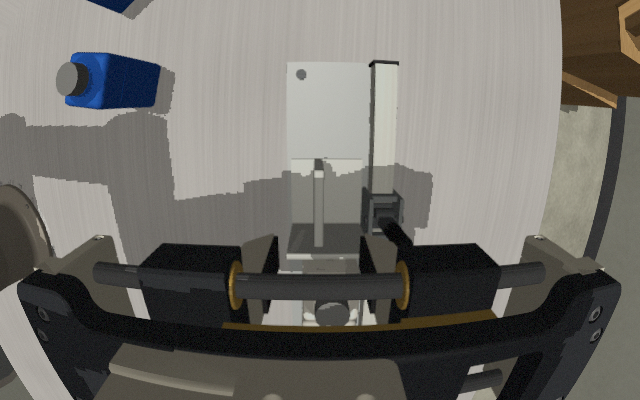

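```bash
python3 -m creep '[[[1.1,-0.1,5,0.6,0,0,0],[1.1,-0.1,10,0.6,0,0,0],[1.1,-0.1,14,0.6,0,0,0],[1.1,-0.1,15.6,0.6,0,0,0],[1.1,-0.1,15.6,0.6,0,0,0],[1.1,-0.1,15.6,0.6,0,0,-1],[1.1,-0.1,15.6,0.6,0,0,-1],[1.1,-0.1,15.6,0.6,0,0,-1]]]' 40
python3 -m creep '[[[0,0,0,0,0,0,-1],[0,0,0,0,0,0,-1],[0,0,0,0,0,0,-1],[-0.3,0,0,0,0,0,-1],[-0.6,0,0,0,0,0,-1],[-0.6,0,0,0,0,0,-1]]]' 50
python3 - <<'E'
from h import *
st()
E
```

```text
time: 54.35
tool_pos: [0.5762, 0.1438, 0.0698]
tool_rot: [3.135, -0.001, 1.619]
contact_force: [0.1, 0.7, -0.1]
opening: 0.0262
time: 54.95
tool_pos: [0.5752, 0.1406, 0.0707]
tool_rot: [3.137, -0.006, 1.618]
contact_force: [-4.6, 11.2, 6.8]
opening: 0.0096
t 54.95 pos [0.5752 0.1406 0.0707] rot [ 3.137 -0.006  1.618] F [-4.6 11.2  6.8] open 0.0096 q [0.11 0.64 1.54 0.01 0.96 0.06]
```

```bash
python3 -m creep '[[[-0.3,0,0,0,0,0,-1],[-0.6,0,0,0,0,0,-1],[-0.6,0,0,0,0,0,-1]]]' 50
python3 - <<'E'
from h import *
st()
E
python3 -m creep '[[[-0.3,0,0,0,0,0,-1],[-0.4,0,0,0,0,0,-1]]]' 50
python3 - <<'E'
from h import *
st()
E
```

```text
time: 55.25
tool_pos: [0.5752, 0.1404, 0.0708]
tool_rot: [3.136, -0.014, 1.618]
contact_force: [1.1, 24.6, -3.5]
opening: 0.0101
t 55.25 pos [0.5752 0.1404 0.0708] rot [ 3.136 -0.014  1.618] F [ 1.1 24.6 -3.5] open 0.0101 q [0.1  0.63 1.55 0.02 0.95 0.05]
time: 55.45
tool_pos: [0.5751, 0.1404, 0.0708]
tool_rot: [3.135, -0.02, 1.618]
contact_force: [1.5, 21.7, -3.0]
opening: 0.0098
t 55.45 pos [0.5751 0.1404 0.0708] rot [ 3.135 -0.02   1.618] F [ 1.5 21.7 -3. ] open 0.0098 q [0.1  0.63 1.55 0.02 0.95 0.04]
```

```bash
python3 -m creep '[[[-0.2,0,0,0,0,0,0],[-0.2,0,0,0,0,0,0],[0,0,0,0,0,0,0],[0,0,-4,0,-1,0,0],[0,0,-9,0,-1,0,0],[0,0,-14,0,-1,0,0],[-4,3,-17,0,-1,0,0],[-10,6.5,-19,0,-1,0,0]]]' 30
python3 -m creep '[[[-3,0,0,0,0,0,0],[-3,0,0,0,0,0,0],[-3,0,0,0,0,0,0],[-3,0,0,0,0,0,0]]]' 30
python3 - <<'E'
from h import *
st();snap("wrist","w36");P=cp("wrist")
print(look("wrist","lever",P), proj("wrist",[.648,.09,.1164],P), proj("wrist",[.650,.0958,.052],P))
E
```

```text
time: 56.25
tool_pos: [0.629, 0.0643, 0.2549]
tool_rot: [3.129, -0.002, 1.621]
contact_force: [0.4, -0.1, 0.3]
opening: 0.046
time: 56.65
tool_pos: [0.63, 0.035, 0.2544]
tool_rot: [3.13, -0.002, 1.621]
contact_force: [-0.3, 0.2, 0.5]
opening: 0.046
t 56.65 pos [0.63   0.035  0.2544] rot [ 3.130e+00 -2.000e-03  1.621e+00] F [-0.3  0.2  0.5] open 0.046 q [-0.07  0.53  1.19  0.    1.41 -0.12]
[(0.78, array([0.6497, 0.1015, 0.1357]))] [338.09607549 137.16616078] [335.91779825 127.28519229]
```

View pics/w36.png

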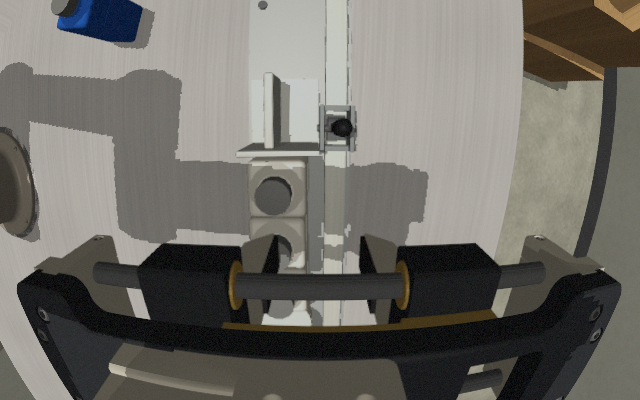

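Run:
```python
from h import *
P=cp("wrist");st()
print("tip",unp("wrist",343,127,.14,P),unp("wrist",343,127,.1164,P),"ret",unp("wrist",270,155,.095,P),"refill edge", unp("wrist",278,155,.116,P))
snap("wrist","w37",(220,60,380,180),5)
```

```text
t 56.75 pos [0.6301 0.0355 0.2545] rot [ 3.129e+00 -2.000e-03  1.622e+00] F [-0.3  0.  -0. ] open 0.0457 q [-0.07  0.53  1.19  0.    1.41 -0.12]
tip [0.64976423 0.10077705 0.14      ] [0.65195763 0.09968468 0.1164    ] ret [0.5834112  0.06768894 0.095     ] refill edge [0.5938054  0.07106729 0.116     ]
```

View pics/w37.png

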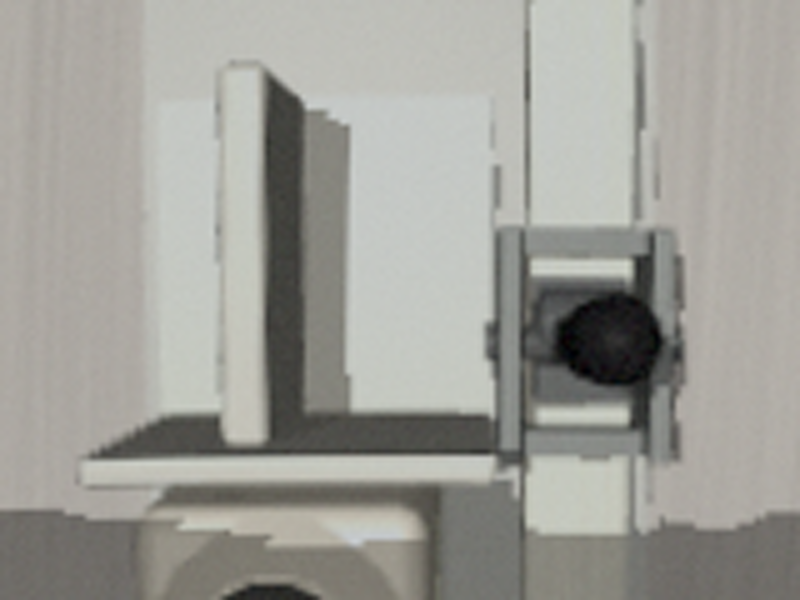

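Run:
```python
from h import *
P=cp("wrist");w=lambda a,b,z: np.round(unp("wrist",220+a/5,60+b/5,z,P),4)
print("pin",w(490,340,.052),w(675,345,.052),"tip",w(612,340,.14),"plate inner edge",w(100,486,.095),w(480,482,.095))
rows([.650,.099,.2],1.618);rows([.650,.099,.112],1.618)
```

```text
pin [0.6303 0.094  0.052 ] [0.6716 0.0953 0.052 ] tip [0.6494 0.0999 0.14  ] plate inner edge [0.5528 0.0645 0.095 ] [0.6292 0.0681 0.095 ]
shift cm [6.23 2.24 5.5 ] turn [ 0.7 -0.1  0.2]
shift cm [ 6.21  2.13 14.3 ] turn [ 0.7 -0.1  0.2]
```

```bash
python3 -m creep '[[[3,2.1,0,0.6,0,0,0],[6.2,2.1,0,0.6,0,0,0],[6.2,2.1,5,0.6,0,0,0],[6.2,2.1,5,0.6,0,0,0],[6.2,2.1,5,0.6,0,0,0]]]' 15
python3 - <<'E'
from h import *
st();snap("wrist","w38",(220,60,420,330),3);rows([.650,.0985,.111],1.618)
E
```

```text
time: 57.3
tool_pos: [0.648, 0.0989, 0.2047]
tool_rot: [-3.141, -0.002, 1.623]
contact_force: [0.5, -0.2, 0.9]
opening: 0.046
t 57.3 pos [0.648  0.0989 0.2047] rot [-3.141e+00 -2.000e-03  1.623e+00] F [ 0.5 -0.2  0.9] open 0.046 q [ 0.03  0.61  1.18  0.    1.35 -0.02]
shift cm [-0.03  0.07  9.54] turn [ 0.2 -0.1  0.2]
```

View pics/w38.png

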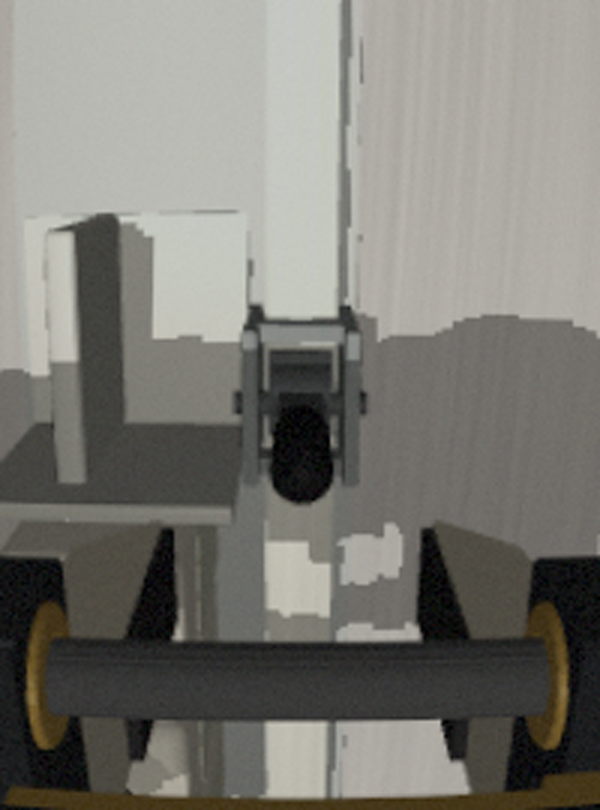

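```bash
python3 -m creep '[[[0,0.1,3,0.2,0,0,0],[0,0.1,6,0.2,0,0,0],[0,0.1,9.4,0.2,0,0,0],[0,0.1,9.5,0.2,0,0,0],[0,0.1,9.5,0.2,0,0,-1],[0,0.1,9.5,0.2,0,0,-1],[0,0.1,9.5,0.2,0,0,-1],[0,0.1,9.5,0.2,0,0,-1]]]' 15
python3 - <<'E'
from h import *
st()
E
```

```text
time: 58.15
tool_pos: [0.6507, 0.0987, 0.1132]
tool_rot: [3.14, -0.002, 1.622]
contact_force: [-9.6, -0.8, 8.3]
opening: 0.0184
t 58.15 pos [0.6507 0.0987 0.1132] rot [ 3.140e+00 -2.000e-03  1.622e+00] F [-9.6 -0.8  8.3] open 0.0184 q [ 0.03  0.69  1.29  0.    1.16 -0.02]
```

```bash
python3 -m creep '[[[0,0,0,0,0,0,-1],[0,0,0,0,0,0,-1],[0.4,0,0,0,0,0,-1],[0.7,0,0.1,0,0,0,-1],[1.1,0,0.2,0,0,0,-1],[1.5,0,0.3,0,0,0,-1],[1.9,0,0.5,0,0,0,-1],[2.3,0,0.65,0,0,0,-1]]]' 12
python3 - <<'E'
from h import *
st()
E
```

```text
time: 58.95
tool_pos: [0.6482, 0.1214, 0.1073]
tool_rot: [-3.14, -0.001, 1.622]
contact_force: [-5.8, -1.7, 2.9]
opening: 0.0154
t 58.95 pos [0.6482 0.1214 0.1073] rot [-3.140e+00 -1.000e-03  1.622e+00] F [-5.8 -1.7  2.9] open 0.0154 q [0.07 0.7  1.29 0.   1.15 0.02]
```

```bash
python3 -m creep '[[[0.3,0,0.2,0,0,0,-1],[0.6,0,0.45,0,0,0,-1],[1.0,0,0.75,0,0,0,-1],[1.3,0,1.0,0,0,0,-1],[1.6,0,1.35,0,0,0,-1],[1.9,0,1.7,0,0,0,-1],[2.2,0,2.0,0,0,0,-1],[2.4,0,2.4,0,0,0,-1]]]' 12
python3 - <<'E'
from h import *
st()
E
```

```text
time: 59.75
tool_pos: [0.6471, 0.1471, 0.0848]
tool_rot: [-3.142, -0.003, 1.622]
contact_force: [-4.3, 5.0, 9.2]
opening: 0.0155
t 59.75 pos [0.6471 0.1471 0.0848] rot [-3.142e+00 -3.000e-03  1.622e+00] F [-4.3  5.   9.2] open 0.0155 q [0.11 0.73 1.29 0.   1.11 0.05]
```

```bash
python3 -m creep '[[[0.2,0,0.4,0,0,0,-1],[0.4,0,0.8,0,0,0,-1],[0.6,0,1.2,0,0,0,-1],[0.7,0,1.6,0,0,0,-1],[0.8,0,2.0,0,0,0,-1],[0.9,0,2.3,0,0,0,-1],[0.9,0,2.5,0,0,0,-1]]]' 12
python3 - <<'E'
from h import *
st()
E
```

```text
time: 60.45
tool_pos: [0.6466, 0.1586, 0.0602]
tool_rot: [3.141, -0.006, 1.623]
contact_force: [-4.7, 8.5, 5.6]
opening: 0.0154
t 60.45 pos [0.6466 0.1586 0.0602] rot [ 3.141 -0.006  1.623] F [-4.7  8.5  5.6] open 0.0154 q [0.12 0.77 1.31 0.01 1.07 0.07]
```

```bash
python3 -m creep '[[[0,0,0,0,0,0,0],[0,0,0,0,0,0,0],[0,0,0,0,0,0,0],[0,0,-3,0,0,0,0],[0,0,-6,0,0,0,0],[0,0,-8,0,0,0,-1],[0.3,0.1,-8,0,0,0,-1],[0.3,0.1,-8,0,0,0,-1]]]' 12
python3 - <<'E'
from h import *
st();snap("scene","s6",(180,110,460,290),2.8);snap("wrist","w39",(220,100,420,330),3)
E
```

```text
time: 61.25
tool_pos: [0.6475, 0.1612, 0.14]
tool_rot: [3.14, -0.006, 1.623]
contact_force: [-0.1, -0.6, -0.8]
opening: 0.0262
t 61.25 pos [0.6475 0.1612 0.14  ] rot [ 3.14  -0.006  1.623] F [-0.1 -0.6 -0.8] open 0.0262 q [0.13 0.68 1.23 0.01 1.23 0.07]
```

View pics/w39.png

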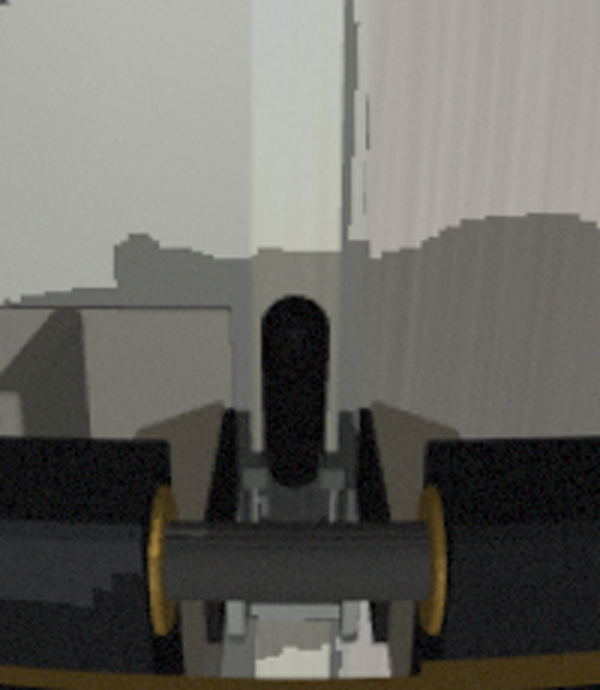

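View pics/s6.png

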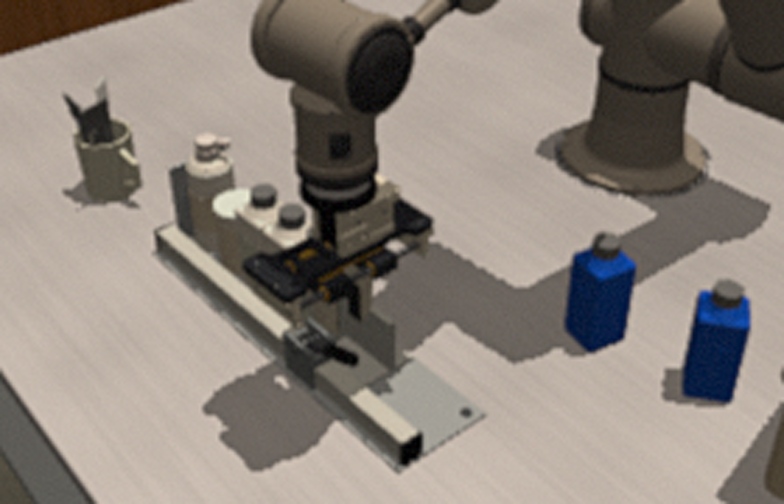

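```bash
python3 -m creep '[[[0.2,0,0,0,0,0,-1],[0.4,0,1,0,0,0,-1],[0.4,0,2,0,0,0,-1],[0.4,0,3,0,0,0,-1],[0.4,0,4,0,0,0,-1],[0.4,0,4.5,0,0,0,-1]]]' 30
python3 - <<'E'
from h import *
st()
E
```

```text
time: 61.95
tool_pos: [0.6464, 0.1656, 0.0936]
tool_rot: [-3.14, -0.007, 1.623]
contact_force: [-8.9, 0.0, 25.4]
opening: 0.0004
t 61.95 pos [0.6464 0.1656 0.0936] rot [-3.14  -0.007  1.623] F [-8.9  0.  25.4] open 0.0004 q [0.13 0.73 1.27 0.01 1.14 0.08]
```

```bash
python3 -m creep '[[[0,0,-4,0,0,0,-1],[0,0,-9,0,0,0,-1],[0,0,-14,0,0,0,-1],[0,0,-19,0,0,0,-1],[-4,-5,-23,0,0,0,0],[-8,-10,-23,0,0,0,1],[-12,-13,-23,0,0,0,1],[-17,-15,-23,0,0,0,1]]]' 30
python3 -m creep '[[[-8,-3,0,0,0,0,1],[-8,-3,0,0,0,0,1],[-8,-3,0,0,0,0,1],[-8,-3,0,0,0,0,1],[-8,-3,0,0,0,0,1]]]' 30
python3 - <<'E'
from h import *
st();snap("wrist","w40");snap("scene","s7",(180,110,460,290),2.8);snap("top","t6",(220,100,480,300),3)
P=cp("wrist")
E
```

```text
time: 62.75
tool_pos: [0.5215, 0.0199, 0.3224]
tool_rot: [-3.141, -0.006, 1.624]
contact_force: [0.9, -0.6, -0.4]
opening: 0.0276
time: 63.25
tool_pos: [0.4961, -0.0609, 0.3217]
tool_rot: [-3.141, -0.007, 1.625]
contact_force: [-0.5, 0.3, 1.0]
opening: 0.0678
t 63.25 pos [ 0.4961 -0.0609  0.3217] rot [-3.141 -0.007  1.625] F [-0.5  0.3  1. ] open 0.0678 q [-0.28  0.24  1.44  0.01  1.46 -0.33]
```

View pics/w40.png

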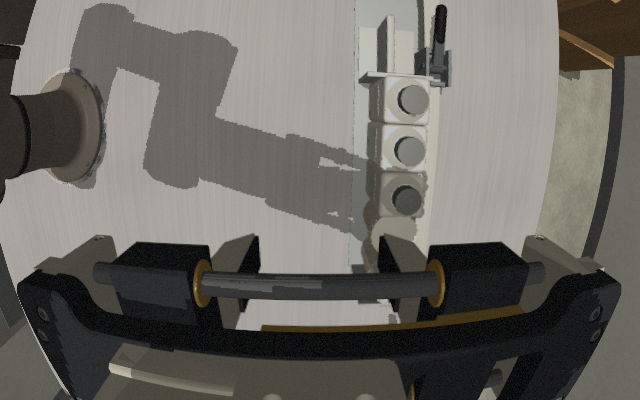

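View pics/s7.png

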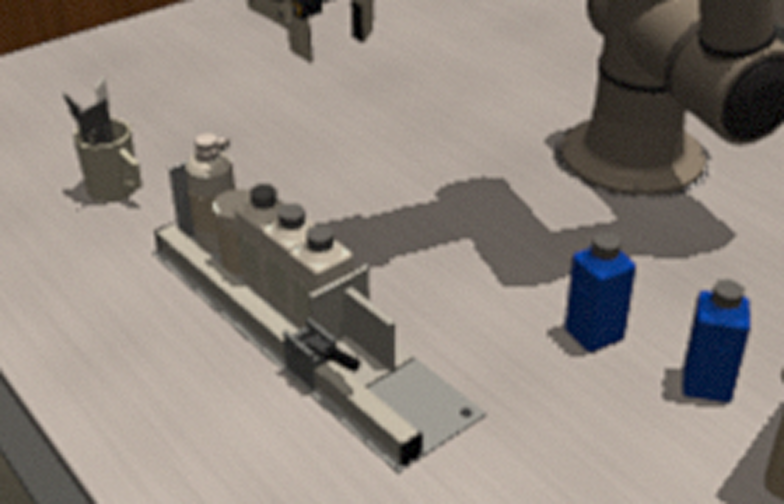

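View pics/t6.png

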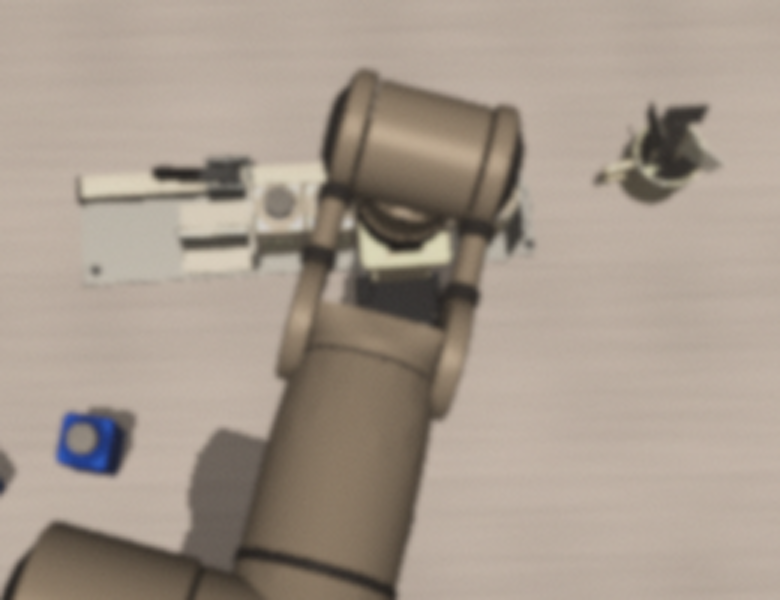

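```bash
python3 -m creep '[[[4,4,0,0,0,0,1],[8,8,2,0,0,0,1],[9.2,12,4,0,0,0,1],[9.2,12.5,5,0,0,0,1],[9.2,12.5,5,0,0,0,1],[9.2,12.5,5,0,0,0,1],[9.2,12.5,5,0,0,0,1]]]' 30
python3 - <<'E'
from h import *
st();snap("wrist","w41",(220,40,420,240),4)
P=cp("wrist")
for y in (.0655,): print(proj("wrist",[.595,y,.095],P))
E
```

```text
time: 64.1
tool_pos: [0.6154, 0.0384, 0.2735]
tool_rot: [3.141, -0.006, 1.626]
contact_force: [0.2, -0.1, 0.0]
opening: 0.0921
t 64.1 pos [0.6154 0.0384 0.2735] rot [ 3.141 -0.006  1.626] F [ 0.2 -0.1  0. ] open 0.0921 q [-0.07  0.49  1.19  0.01  1.45 -0.12]
[299.16353885 158.47999229]
```

View pics/w41.png

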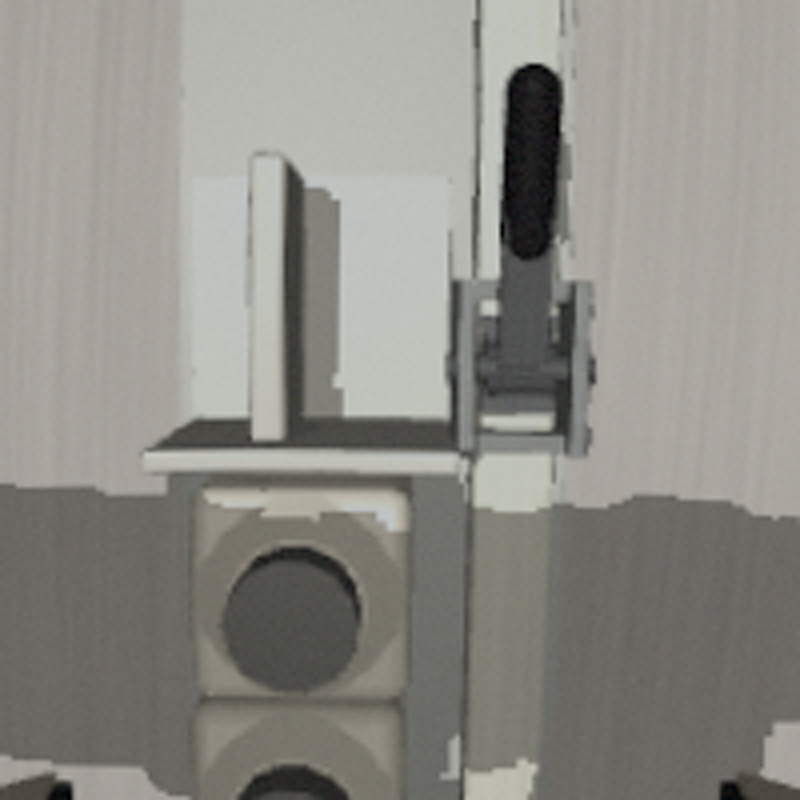

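Run:
```python
from h import *
P=cp("wrist");w=lambda a,b,z: np.round(unp("wrist",220+a/4,40+b/4,z,P),4)
print("face",w(300,473,.095),"c3 edges",w(300,485,.114),w(300,698,.114))
T=cp("top")
robot.read_camera("top"); print("mug",look("top","mug",T),"brush",look("top","brush",T))
```

```text
face [0.5906 0.0655 0.095 ] c3 edges [0.592  0.0654 0.114 ] [0.594  0.0097 0.114 ]
mug [(0.69, array([ 0.6435, -0.4031,  0.0873]))] brush [(0.93, array([0.5643, 0.512 , 0.0282]))]
```

Retainer face and the last bottle agree at y = 0.0655 m, so the row is closed. The lever is down, and the robot is clear of everything.

Run:
```python
from h import *
print(robot.hand_in())
```

```text
the job is handed in; nothing more can be done
None
```

The rail is restocked and clamped, and I handed the job in at about 64 s; no verdict was reported. I swung the lever up and slid the retainer out. I moved the tub past the pump and set the pump bottle at the end plate with the tub next to it. The three white refills then went in squared up after the tub. Finally I closed the row with the retainer and pressed the lever down. The two blue look-alikes were left alone.

**Row closed:** The retainer stopped hard against the row under about 25 N. After clamping, its face and the last bottle's face both measured y ≈ 0.0655 m. That gives about 0.292 m of clear space against a nominal row length of 0.292 m. Before the last push, one wrist view put the retainer face 2–3 mm further out. I had slightly relaxed the retainer when releasing it, so I pushed it again.

**Lever down:** Pressing it from above with about 25 N met a firm stop at the height expected for 0 rad.

**Bystanders:** The mug is within about 2 mm of where it started. The brush was never touched and still showed in the last top-camera check, but I have no reliable starting position to compare it with.

No check failed. I saw no grip slackening, and nothing appeared to have been knocked aside.

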